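Pin the draw bolt of the book press

TASK

Lock the small green book press: take the linchpin from its wooden rest and push it through the cross hole of the upright draw bolt until its head is fully home against the bolt, then swing its wire ring over the top of the bolt and down until it rests on the pin's end. The bolt has some play up and down, so feel for the hole gently rather than forcing the pin, and leave the other things on the bench alone.

Things in the scene. Friction and masses are not known exactly. Their poses are not given: they have to be found in the camera images.
- bolt_hole (a point): Where the upright steel draw bolt's round cross hole would be with the bolt fully dropped, 155 mm above the bench. x: along the hole, the way the pin goes in; z up. The bolt stands higher: the real hole is 4 to 18 mm above this point, how far is not measured; x and y are true. The bolt's square head, 22 x 22 mm, has flat faces at x = -11 and +11 mm; its top is 14 mm above the real hole.
- press: Green book press, fixed, axes as bolt_hole, origin on the bench right under it. The bolt's hole is 10.5 mm wide, goes right through, 0.5 mm chamfer. The bolt has stiff end float: it slides up or down (0 to 21 mm above its dropped place) only under about 14 N. Pushing the pin against the press with over 25 N is forcing it.
- beam_top (a point): On the top of the press's green beam, 50 mm straight below bolt_hole. The beam is 50 mm wide in x and reaches from y = +28 to y = -258 mm, level all along. Round the bolt it carries a collar of 19 mm radius, 13 mm high.
- pin: Steel linchpin, 140 g: head block 39 (x, -21 to 18) x 18 (y) x 34 (z) mm, a flange 18 mm wide, 3 mm thick on its +x face, then a round shank 9.5 mm thick, 51 mm long, axis at z = 24 mm, the last 3 mm tapering to 7. Origin: under the head, level with its underside; x to the tip, z up. It stands so on the rest; in the hole the low head keeps it upright. Grip the head across y at x = -8 to 0, z = 24.
- pin_shoulder (a point): Centre of the flange's front face, where the shank leaves it (x = 21, y = 0, z = 24 mm in the pin's frame). Fully home, that face touches the bolt's x = -11 mm face.
- pin_tip (a point): Tip of the shank (x = 72, y = 0, z = 24 mm in the pin's frame).
- ring_hinge (a point): Hinge of the wire ring on the head (x = 14, y = 0, z = 30.5 mm in the pin's frame); the hinge line runs along the pin's y.
- ring_bar (a point): Middle of the ring's far cross bar, 49 mm from the hinge line. The ring is a D of 4 mm steel wire, 44 mm wide over all and 36 mm clear between its legs, so it passes round the bolt; the cross bar is straight for 16 mm, with sloped corners.
- ring (a joint): Angle of the ring, rad: 0 closed, lying on top of the shank near its tip (a firm stop; 5 N seats it, over 10 N there strains the pin); grows as the bar swings up and back, 1.57 straight up, stop at 1.7. Starts at 0.95 to 1.35 and stays where it is left: the hinge is stiff, about 1.2 N square to the ring at the bar.
- rest: Wooden rest board, fixed, 150 x 120 x 14 mm; origin at the centre of its underside.
- weight: Bystander: steel block 90 x 50 x 30 mm, origin under its centre.
- whitebox: Bystander: open white box 110 x 150 x 50 mm, origin under its centre.
- jar: Bystander: white glue jar, 60 mm wide, 70 mm tall, origin under its centre.
- brush: Bystander: brush with a wooden handle, lying flat.

How it is judged:
By the outcome, as a careful person would: the job done as asked, in the order asked, and still so for the second after the job is handed in, with the robot touching nothing.
It also fails if it takes over 72 s, if anything falls off the work surface, if the arm or the gripper's body presses on something with over 40 N, if the wrist force passes 120 N, or if a joint passes its speed limit or range.

ROBOT

A 6-joint arm with a two-finger parallel gripper is mounted at the origin on the work surface. World frame = base frame: x ahead of the robot, y to its left, z up, the work surface at z = 0. Lengths are in m, angles in degrees, forces in N, time in s.
With the tool pointing down it reaches from about 0.4 to 0.825 m from the base axis. Payload 7 kg.
Tool frame: the origin (TCP) lies at the very end of the fingers, on their centre line; the grasp point (between the pads) lies 19 mm behind it; z points along the fingers, y is the direction in which the jaws open and shut (so a half turn about z gives the same grasp; the last joint's range is limited). The gripper opens to 88 mm and grips with 3 to 60 N. Pads are 19 mm wide; open, the fingers measure 130 mm over their backs; the gripper's body (78 mm by 193 mm) begins 47 mm behind the grasp point.
Start: joints at [-59.868, 20.546, 0.682, 0, -70.136, -16.507], TCP at [0.159, -0.656, 0.19] pointing down, gripper open.
Joint ranges: [-176.03, 176.03], [-82.01, 121.73], [-58.28, 71.71], [-173.87, 95.51], [-174.79, -0.11], [-173.66, 173.66]. Speed limits (degrees/s): [136.94, 136.94, 172.46, 180, 180, 180].

INTERFACE

Orientations are given as [roll, pitch, yaw] about the fixed x, y, z axes, in that order (R = Rz(yaw) Ry(pitch) Rx(roll)).
In Python, from plant import telemetry, optics, ctrl gives the robot as it stands.
- The arm moves only by the tool servo_tool, never from a script. Its argument "rows" is a list of rows, each a list of 3 entries, a list of its own where there are three numbers: the shift along the tool's x, y, z in m, then the turn, a rotation vector about the tool's x, y, z in units of 6 degrees (1.0 is 6 degrees), then the closure, from 0 (fully open) to 1 (shut). A call has 1 to 20 rows; each row shifts and turns the commanded pose from where the row before left it, along the tool's axes as they then stand; what a row does not reach is not made up. A row lasts 1/12 s, in which the tool goes at most 41.7 mm and 7.16 degrees, less where a joint would pass 70% of its speed; a pose out of reach is approached as far as the arm can. A call is refused whole if a number of a shift passes 0.0417 or a number of a turn 1, either way. A call with a gripper value outside its range is refused whole. The fingers move at their own pace and stop on an object; the grip force is fixed at half the most. Time passes only in rows, so rows that do not move let the fingers close. It gives the time, the measured TCP pose, the force and the opening at its end, in the units of the state.
- telemetry.get_obs(): the state, without advancing time (a new reading comes with each control period).
- optics.snapshot(name): name is "side" or "top" or "wrist"; returns the picture (400x640x3 uint8, red, green, blue); there is no depth.
- optics.camera_info(name): a dict with "mtx" (3x3 intrinsics, pixels), "D" ([k1, k2, p1, p2, k3] as OpenCV has them; the pictures are not rectified), "rvec" (rotation vector, rad) and "tvec" (3), from world to camera coordinates, as OpenCV has them. Camera axes: x right, y down, z forward; pixel columns grow to the right and rows downward; lengths in m; the calibration is good to about 2 mm. A picture is of the moment at which its call begins: read the wrist's pose just before it. camera_info takes no time and is no camera call; for the wrist camera it gives the pose at the moment of the call.
- ctrl.close_job(): hands the job in, once; it reports no verdict.
The state is a dict: "clock": time; "joint_pos": joint angles; "qvel": joint speeds; "tau": joint torques, N m; "tool_pos": TCP position; "orientation": TCP orientation; "force": force on the tool from outside, world axes, zero at the start; "moment": the same for the moment, N m; "opening": finger opening in m.
Only numpy, scipy, OpenCV 4.12 (cv2) and the standard library are available. Lean on these libraries where they do the work, as an engineer would, in place of code of your own. Each camera call takes 0.05 s, during which the arm holds its last target.

## Working session

There is one attempt and no reset: what is moved stays moved. The work goes in short steps, Python scripts to look and compute and a tool call to move; the robot and the scene stay as the last step left them, time stands still between calls to the robot, and variables do not carry over. Pictures are saved under pics/ and viewed, and the job is handed in when it is done.

Besides the shell and the picture viewer there is one more tool, called after "Call:" as name(argument=value, ...), one argument or row to a line, values as JSON. servo_tool: Moves the arm, as the interface text tells. Its arguments: {"type":"object","properties":{"rows":{"type":"array"}},"required":["rows"]}

```bash
ls; mkdir -p pics; python3 - <<'E'
from plant import telemetry, optics, ctrl
import cv2
print(telemetry.get_obs())
for n in ("side","top","wrist"):
    i=optics.camera_info(n); print(n,i)
    cv2.imwrite(f"pics/{n}0.png",optics.snapshot(n)[:,:,::-1])
E
```

```text
pics
{'clock': 0.0, 'joint_pos': array([-5.98697766e+01,  2.05902045e+01,  6.34413517e-01, -1.98941880e-02,
       -7.01374919e+01, -1.65078013e+01]), 'qvel': array([-0.00527288,  0.04473253, -0.05040881,  0.03013262,  0.00772924,
        0.03102609]), 'tau': array([ 7.48235880e-05, -5.82715237e+01,  2.93063557e+01,  6.99765980e+00,
        6.99490993e-03, -1.30438784e-04]), 'tool_pos': array([ 0.15882269, -0.65547789,  0.18924222]), 'orientation': array([ 1.79905248e+02, -8.57738426e-03, -1.66384345e+02]), 'force': array([-0.12600356, -0.20491764,  0.1628505 ]), 'moment': array([ 0.00465187, -0.01847903, -0.01203691]), 'opening': 0.08766680509112018}
side {'mtx': array([[502.70229376,   0.        , 324.3670842 ],
       [  0.        , 502.70229376, 204.82922845],
       [  0.        ,   0.        ,   1.        ]]), 'D': array([-0.14019281,  0.        ,  0.        ,  0.        ,  0.        ]), 'rvec': array([ 2.20054084, -0.36085641,  0.15549949]), 'tvec': array([-0.46211213,  0.32462833,  0.6969857 ])}
top {'mtx': array([[493.58687024,   0.        , 326.95770623],
       [  0.        , 493.58687024, 197.8444312 ],
       [  0.        ,   0.        ,   1.        ]]), 'D': array([-0.12744197,  0.        ,  0.        ,  0.        ,  0.        ]), 'rvec': array([ 2.16525922, -2.12301595,  0.14239629]), 'tvec': array([0.17441176, 0.54974563, 0.92555986])}
wrist {'mtx': array([[324.15350657,   0.        , 322.07134045],
       [  0.        , 324.15350657, 198.50036996],
       [  0.        ,   0.        ,   1.        ]]), 'D': array([-0.05710169,  0.        ,  0.        ,  0.        ,  0.        ]), 'rvec': array([-1.81819838, -2.31033149, -0.34729578]), 'tvec': array([ 0.674371  , -0.03731237,  0.39095237])}
```

View pics/side0.png

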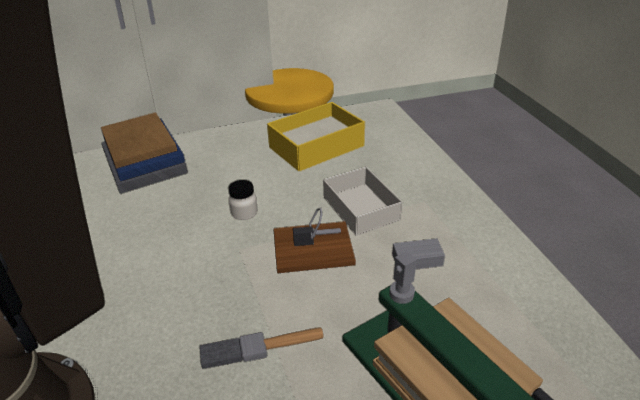

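View pics/top0.png

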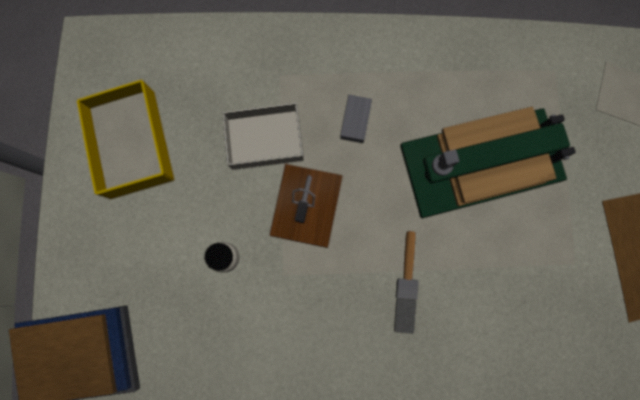

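View pics/wrist0.png

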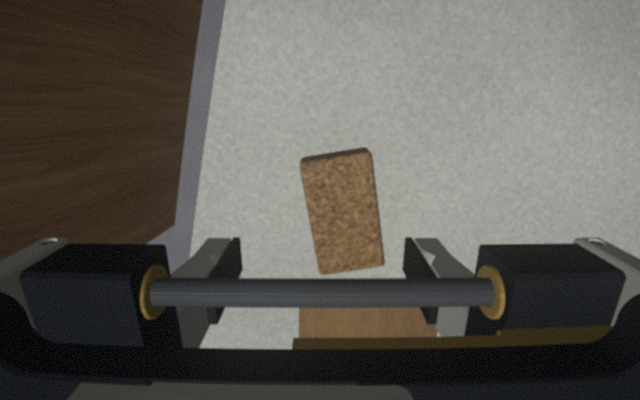

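The side view shows the rest with the pin at about (305,236) and its ring up. The bolt is at (403,265), with the weight behind it. The top view shows the rest at (306,206), the pin from (301,213) to (309,179), and the bolt head near (445,160). I'll zoom in next.

```bash
cat > h.py <<'E'
import numpy as np, cv2
from plant import telemetry, optics, ctrl
from scipy.spatial.transform import Rotation as Ro
def ray(info,uv):
    p=cv2.undistortPoints(np.array([[uv]],float),info["mtx"],info["D"])[0,0]
    R=cv2.Rodrigues(np.array(info["rvec"]))[0]; t=np.array(info["tvec"])
    d=R.T@np.array([p[0],p[1],1.]); return -R.T@t, d/np.linalg.norm(d)
def onz(info,uv,z):
    o,d=ray(info,uv); return o+d*(z-o[2])/d[2]
def tri(rays):
    A=np.zeros((3,3));b=np.zeros(3)
    for o,d in rays:
        P=np.eye(3)-np.outer(d,d);A+=P;b+=P@o
    x=np.linalg.solve(A,b)
    return x,[np.linalg.norm((np.eye(3)-np.outer(d,d))@(x-o)) for o,d in rays]
def proj(info,X):
    return cv2.projectPoints(np.atleast_2d(X).astype(float),np.array(info["rvec"]),np.array(info["tvec"]),info["mtx"],info["D"])[0][:,0]
E
python3 - <<'E'
from h import *
import cv2
t=cv2.imread("pics/top0.png"); s=cv2.imread("pics/side0.png")
cv2.imwrite("pics/tz1.png",cv2.resize(t[155:255,255:355],None,fx=6,fy=6,interpolation=2))
cv2.imwrite("pics/tz2.png",cv2.resize(t[100:220,395:585],None,fx=4.2,fy=4.2,interpolation=2))
cv2.imwrite("pics/sz1.png",cv2.resize(s[195:285,265:365],None,fx=6,fy=6,interpolation=2))
cv2.imwrite("pics/sz2.png",cv2.resize(s[225:325,360:460],None,fx=6,fy=6,interpolation=2))
T=optics.camera_info("top");S=optics.camera_info("side")
for n,uv,z in [("pinhead",(301,213),.048),("tip",(309,179),.038),("bolt",(445,160),.175),("jar",(219,257),.07)]:
    print(n,onz(T,uv,z).round(3))
print(ray(T,(320,200)),ray(S,(320,200)))
E
```

```text
pinhead [0.514 0.235 0.048]
tip [0.583 0.221 0.038]
bolt [ 0.596 -0.016  0.175]
jar [0.426 0.385 0.07 ]
(array([0.41051215, 0.17563092, 0.99495444]), array([ 0.13597887,  0.02393127, -0.99042266])) (array([ 0.3389181 , -0.48497577,  0.67427981]), array([ 0.23146068,  0.76494449, -0.60107061]))
```

View pics/tz1.png

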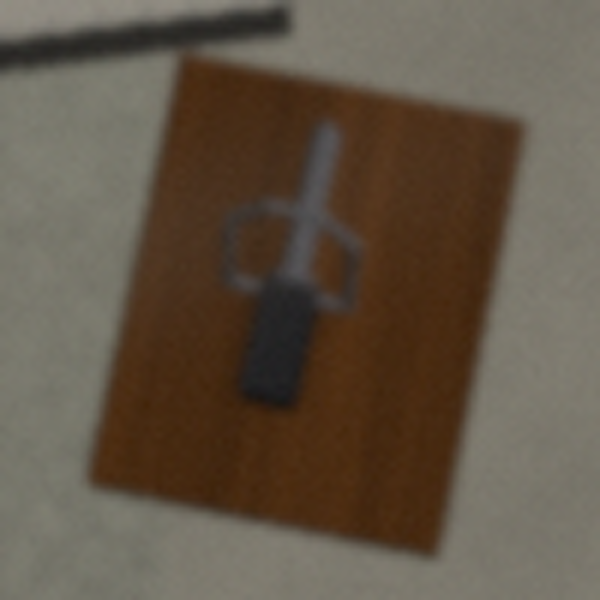

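View pics/tz2.png

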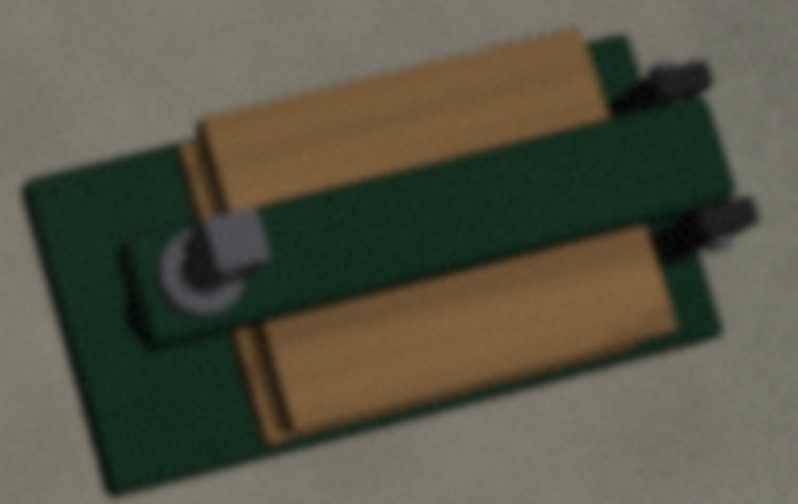

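View pics/sz1.png

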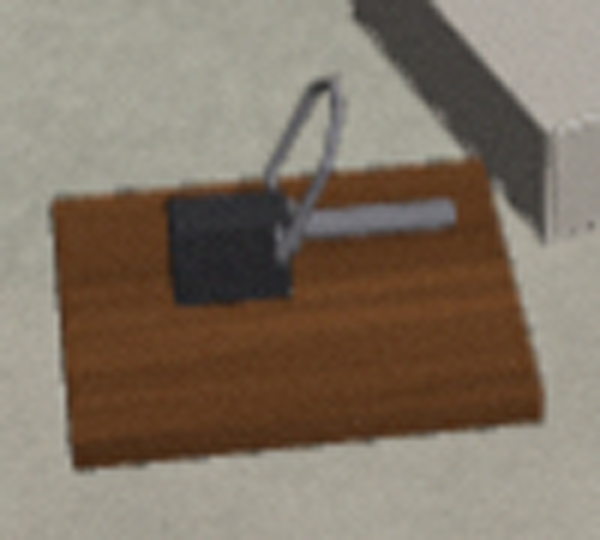

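View pics/sz2.png

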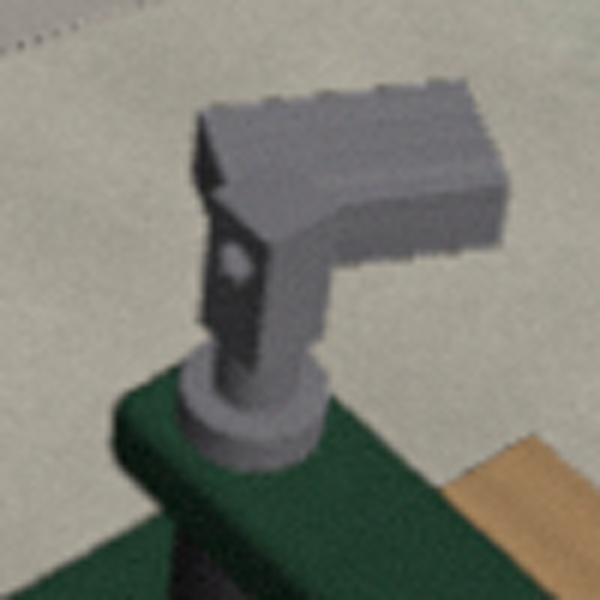

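```bash
python3 - <<'E'
from h import *
T=optics.camera_info("top");S=optics.camera_info("side")
f=lambda x,y,k,ox,oy:((x+.5)/k+ox-.5,(y+.5)/k+oy-.5)
z1=lambda x,y:f(x,y,6,255,155); z2=lambda x,y:f(x,y,4.2,395,100)
s1=lambda x,y:f(x,y,6,265,195); s2=lambda x,y:f(x,y,6,360,225)
print("tip",tri([ray(T,z1(328,124)),ray(S,s1(454,213))]))
a=onz(T,z1(328,124),.038);b=onz(T,z1(297,275),.038);print("tip/shank root plane",a,b,np.linalg.norm(a-b),np.degrees(np.arctan2(*(a-b)[1::-1])))
# ring bar
print("bar",tri([ray(T,z1(288,208)),ray(S,s1(328,82))]))
# rest corners z=.014
R=[onz(T,z1(*c),.014) for c in [(183,55),(525,125),(437,555),(90,485)]]
print("rest",np.round(R,4),[np.linalg.norm(R[i]-R[(i+1)%4]).round(4) for i in range(4)],"yaw",[np.degrees(np.arctan2(*(R[i]-R[j])[1::-1])).round(1) for i,j in [(0,3),(1,2)]])
# press
for z in (.176,):
  c=[onz(T,z2(*p),z) for p in [(203,220),(262,208),(270,262),(212,275)]]
  print("head",np.mean(c,0),[np.linalg.norm(c[i]-c[(i+1)%4]).round(4) for i in range(4)])
print("collar",onz(T,z2(204,270),.118))
B=[onz(T,z2(*p),.105) for p in [(128,238),(150,348),(735,190),(706,100)]]
print("beam",np.round(B,4),[np.linalg.norm(B[i]-B[(i+1)%4]).round(4) for i in range(4)],"yaw",[np.degrees(np.arctan2(*(B[i]-B[j])[1::-1])).round(1)-90 for i,j in [(0,3),(1,2)]])
print("bolt topcentre tri",tri([ray(T,z2(237,241)),ray(S,s2(268,205))]))
# hole on face
o,d=ray(S,s2(236,260));print("hole ray at z",[ (z,(o+d*(z-o[2])/d[2]).round(4)) for z in (.16,.165,.17)])
E
```

```text
tip (array([0.59170101, 0.22105668, 0.03588368]), [np.float64(0.0005478327609652623), np.float64(0.000547832760965235)])
tip/shank root plane [0.59075515 0.22105601 0.038     ] [0.54047244 0.22990285 0.038     ] 0.0510550486570131 -9.978608239564673
bar (array([0.55356702, 0.23012662, 0.09342324]), [np.float64(0.00017813749790388466), np.float64(0.00017813749790391998)])
rest [[0.6181 0.2719 0.014 ]
 [0.5962 0.1558 0.014 ]
 [0.4513 0.1826 0.014 ]
 [0.472  0.2982 0.014 ]] [np.float64(0.1182), np.float64(0.1473), np.float64(0.1175), np.float64(0.1485)] yaw [np.float64(-10.2), np.float64(-10.5)]
head [ 0.60128078 -0.02662384  0.176     ] [np.float64(0.0251), np.float64(0.0226), np.float64(0.0247), np.float64(0.023)]
collar [ 0.60162429 -0.02623821  0.118     ]
beam [[ 0.6181  0.0044  0.105 ]
 [ 0.5691 -0.0048  0.105 ]
 [ 0.648  -0.2767  0.105 ]
 [ 0.69   -0.2655  0.105 ]] [np.float64(0.0499), np.float64(0.2832), np.float64(0.0435), np.float64(0.2793)] yaw [np.float64(14.900000000000006), np.float64(16.200000000000003)]
bolt topcentre tri (array([ 0.60067601, -0.02607363,  0.17840755]), [np.float64(0.00011940809421681795), np.float64(0.00011940809421649178)])
hole ray at z [(0.16, array([ 0.5948, -0.0239,  0.16  ])), (0.165, array([ 0.5923, -0.0284,  0.165 ])), (0.17, array([ 0.5898, -0.0328,  0.17  ]))]
```

```bash
python3 - <<'E'
from h import *
W=optics.camera_info("wrist");o=telemetry.get_obs()
R=Ro.from_euler("xyz",o["orientation"],degrees=True).as_matrix()
c,d=ray(W,(322,198))
print("cam in tool",(R.T@(c-o["tool_pos"])).round(3),(R.T@d).round(3), R.round(3))
print(proj(W,o["tool_pos"]))
E
```

```text
cam in tool [ 0.079 -0.    -0.194] [-0.291  0.001  0.957] [[-0.972 -0.236 -0.   ]
 [-0.236  0.972  0.001]
 [ 0.     0.001 -1.   ]]
[[322.57019251 227.32751185]]
```

Call:
servo_tool(
  rows=[
    [[-0.014,0.012,-0.01],[0,0,0],0],
    [[-0.028,0.023,-0.01],[0,0,0],0],
    [[-0.028,0.023,-0.01],[0,0,0],0],
    [[-0.028,0.023,-0.01],[0,0,0],0],
    [[-0.028,0.023,-0.01],[0,0,0],0],
    [[-0.028,0.023,-0.01],[0,0,0],0],
    [[-0.028,0.023,-0.01],[0,0,0],0],
    [[-0.028,0.023,-0.01],[0,0,0],0],
    [[-0.028,0.023,-0.01],[0,0,0],0],
    [[-0.028,0.023,-0.01],[0,0,0],0],
    [[-0.028,0.023,-0.01],[0,0,0],0],
    [[-0.028,0.023,-0.01],[0,0,0],0],
    [[-0.028,0.023,-0.01],[0,0,0],0],
    [[-0.028,0.028,-0.01],[0,0,0],0],
    [[-0.02,0.03,0],[0,0,0],0],
  ],
)

```text
clock: 1.4
tool_pos: [0.4662, -0.2246, 0.3317]
orientation: [-179.9, 0.1, -166.4]
force: [1.8, -0.1, -0.6]
opening: 0.0877
```

Call:
servo_tool(
  rows=[
    [[-0.01,0.034,0],[0,0,0],0],
    [[-0.01,0.034,0],[0,0,0],0],
    [[-0.01,0.034,0],[0,0,0],0],
    [[-0.01,0.034,0],[0,0,0],0],
    [[-0.01,0.034,0.01],[0,0,0],0],
    [[-0.01,0.034,0.014],[0,0,0],0],
    [[-0.01,0.034,0.014],[0,0,0],0],
    [[-0.01,0.034,0.014],[0,0,0],0],
    [[-0.01,0.034,0.014],[0,0,0],0],
    [[-0.01,0.034,0.014],[0,0,0],0],
    [[-0.01,0.034,0.014],[0,0,0],0],
    [[-0.01,0.034,0.014],[0,0,0],0],
    [[-0.01,0.034,0.014],[0,0,0],0],
    [[-0.005,0.015,0.014],[0,0,0],0],
  ],
)

```text
clock: 2.57
tool_pos: [0.4877, 0.2534, 0.1931]
orientation: [180.0, 0.0, -166.3]
force: [-0.4, -0.9, 0.5]
opening: 0.088
```

Call:
servo_tool(
  rows=[
    [[0,0,0],[0,0,0.98],0],
    [[0,0,0],[0,0,0.98],0],
    [[0,0,0],[0,0,0.98],0],
    [[0,0,0],[0,0,0.98],0],
    [[0,0,0],[0,-0.83,0],0],
    [[0,0,0],[0,-0.83,0],0],
    [[0,0,0],[0,-0.83,0],0],
    [[0,0,0],[0,-0.83,0],0],
    [[0,0,0],[0,-0.83,0],0],
    [[0,0,0],[0,0,0],0],
    [[0,0,0],[0,0,0],0],
  ],
)

```text
clock: 3.48
tool_pos: [0.5083, 0.236, 0.2097]
orientation: [179.9, 21.5, 172.0]
force: [-0.4, 0.1, -0.7]
opening: 0.0878
```

```bash
python3 - <<'E'
from h import *
W=optics.camera_info("wrist");o=telemetry.get_obs();im=optics.snapshot("wrist")
cv2.imwrite("pics/w1.png",im[:,:,::-1])
R=Ro.from_euler("xyz",o["orientation"],degrees=True).as_matrix()
print(o,R.round(3))
E
```

```text
{'clock': 3.4833, 'joint_pos': array([  58.48801247,   -1.86608105,  -38.19461853,   26.87271364,
        -47.85680934, -173.62013657]), 'qvel': array([-0.37801085,  1.47299906,  1.73765735, -1.3693322 , -0.43891947,
       -0.03614912]), 'tau': array([  0.19493806, -25.89768112,  26.64967418,   6.60694912,
         0.23082962,   0.0577456 ]), 'tool_pos': array([0.50831655, 0.23602868, 0.20970785]), 'orientation': array([179.86416147,  21.51040272, 172.04983914]), 'force': array([-0.40777913,  0.10992041, -0.69580377]), 'moment': array([0.20156213, 1.22154315, 0.01455421]), 'opening': 0.0877541716811196} [[-0.921  0.137  0.363]
 [ 0.129  0.991 -0.048]
 [-0.367  0.002 -0.93 ]]
```

View pics/w1.png

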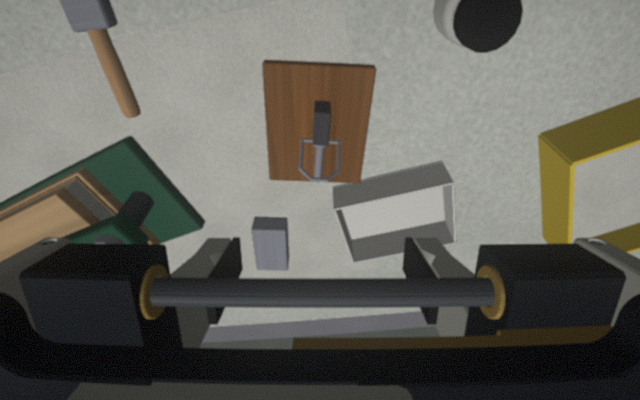

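The wrist view shows the pin on the rest, with the head top near (321,108), the tip near (319,178) and the ring at (300-340,140-178). Joint 6 reached its limit in this grasp orientation, so I'll use the half-turned grasp. Before that I'll check the pin estimate against this view.

```bash
python3 - <<'E'
from h import *
W=optics.camera_info("wrist")
o=np.array([.5203,.2337,.014]);R=Ro.from_euler("z",-10.2,degrees=True)
P=np.array([[72,0,24],[21,0,24],[-21,9,34],[-21,-9,34],[18,9,34],[18,-9,34],[14+49*np.cos(1.2),0,30.5+49*np.sin(1.2)]])/1e3
q=proj(W,R.apply(P)+o);print(q.round(1))
im=cv2.imread("pics/w1.png");x0,y0=255,55
z=cv2.resize(im[y0:y0+135,x0:x0+130],None,fx=5,fy=5,interpolation=2)[:600]
z=cv2.resize(im[85:190,270:375],None,fx=5.6,fy=5.6,interpolation=2)
for a in q: cv2.circle(z,tuple(((a-[270,85]+.5)*5.6).astype(int)),3,(0,0,255),-1)
cv2.imwrite("pics/w1z.png",z)
E
```

```text
[[318.5 180.3]
 [320.  143.2]
 [330.2 111.8]
 [312.6 111.2]
 [328.3 145.5]
 [311.8 144.9]
 [319.5 177.6]]
```

View pics/w1z.png

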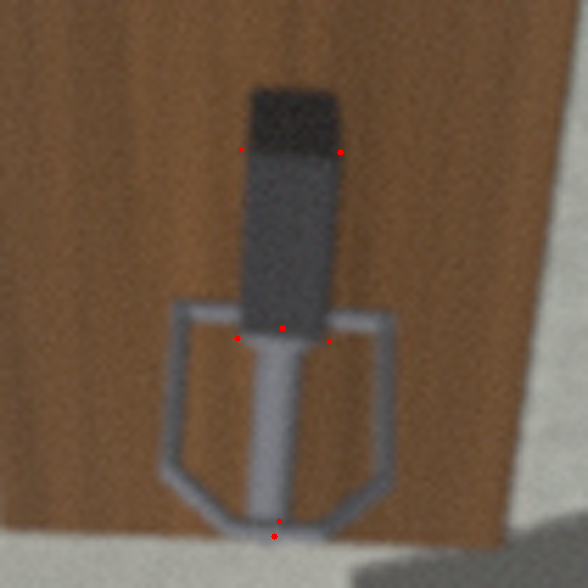

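Call:
servo_tool(
  rows=[
    [[0,0,0],[0,0.9,0],0],
    [[0,0,0],[0,0.9,0],0],
    [[0,0,0],[0,0.9,0],0],
    [[0,0,0],[0,0.88,0],0],
    [[0,0,0],[0,0,-1],0],
    [[0,0,0],[0,0,-1],0],
    [[0,0,0],[0,0,-1],0],
    [[0,0,0],[0,0,-1],0],
    [[0,0,0],[0,0,-1],0],
    [[0,0,0],[0,0,-1],0],
    [[0,0,0],[0,0,-1],0],
    [[0,0,0],[0,0,-1],0],
    [[0,0,0],[0,0,-1],0],
    [[0,0,0],[0,0,-1],0],
    [[0,0,0],[0,0,-1],0],
    [[0,0,0],[0,0,-1],0],
    [[0,0,0],[0,0,-1],0],
    [[0,0,0],[0,0,-1],0],
    [[0,0,0],[0,0,-1],0],
    [[0,0,0],[0,0,-1],0],
  ],
)

```text
clock: 5.2
tool_pos: [0.509, 0.2372, 0.2089]
orientation: [180.0, 0.1, -91.6]
force: [-0.2, 0.6, -0.1]
opening: 0.0873
```

Call:
servo_tool(
  rows=[
    [[0,0,0],[0,0,-1],0],
    [[0,0,0],[0,0,-1],0],
    [[0,0,0],[0,0,-1],0],
    [[0,0,0],[0,0,-1],0],
    [[0,0,0],[0,0,-1],0],
    [[0,0,0],[0,0,-1],0],
    [[0,0,0],[0,0,-1],0],
    [[0,0,0],[0,0,-1],0],
    [[0,0,0],[0,0,-1],0],
    [[0,0,0],[0,0,-1],0],
    [[0,0,0],[0,0,-1],0],
    [[0,0,0],[0,0,-1],0],
    [[0,0,0],[0,0,-1],0],
    [[0,0,0],[0,0,-0.6],0],
    [[0,0,0],[0,0.83,0],0],
    [[0,0,0],[0,0.83,0],0],
    [[0,0,0],[0,0.83,0],0],
    [[0,0,0],[0,0.83,0],0],
    [[0,0,0],[0,0.83,0],0],
    [[0,0,0],[0,0,0],0],
  ],
)

```text
clock: 6.87
tool_pos: [0.5056, 0.2326, 0.2055]
orientation: [179.7, -25.1, -10.2]
force: [0.3, -1.9, -1.6]
opening: 0.0874
```

```bash
cat > g.py <<'E'
from h import *
import sys
def rel(target,rpy=None):
    o=telemetry.get_obs()
    R=Ro.from_euler("xyz",o["orientation"],degrees=True)
    print("clock",o["clock"],"tcp",o["tool_pos"].round(4),"rpy",o["orientation"].round(2),"j",o["joint_pos"].round(1),"f",o["force"].round(2),"op",round(o["opening"],4))
    print("shift in tool mm",(R.inv().apply(np.array(target)-o["tool_pos"])*1e3).round(2))
    if rpy is not None:
        T=Ro.from_euler("xyz",rpy,degrees=True)
        print("turn units",(np.degrees((R.inv()*T).as_rotvec())/6).round(3))
E
python3 - <<'E'
from g import *
y=-10.2;T=Ro.from_euler("z",y,degrees=True)*Ro.from_euler("xyz",[180,0,0],degrees=True)*Ro.from_euler("y",25,degrees=True)
e=T.as_euler("xyz",degrees=True);print(e,T.as_matrix().round(3))
g=np.array([.5203,.2337,.014])+Ro.from_euler("z",y,degrees=True).apply([-.005,0,.024])
tcp=g+.019*T.as_matrix()[:,2];print(tcp)
rel(tcp,e)
E
```

```text
[180.  -25.  -10.2] [[ 0.892 -0.177  0.416]
 [-0.16  -0.984 -0.075]
 [ 0.423  0.    -0.906]]
[0.52328186 0.23316348 0.02078015]
clock 6.8667 tcp [0.5056 0.2326 0.2055] rpy [179.68 -25.07 -10.15] j [ 60.6  -2.6 -42.9  33.7 -46.5  -3.7] f [ 0.33 -1.86 -1.55] op 0.0874
shift in tool mm [-62.58  -4.63 174.64]
turn units [ 0.051 -0.012  0.007]
```

Call:
servo_tool(
  rows=[
    [[-0.0156,-0.001,0],[0,0,0],0],
    [[-0.0156,-0.001,0.01],[0,0,0],0],
    [[-0.0156,-0.001,0.02],[0,0,0],0],
    [[-0.0156,-0.001,0.02],[0,0,0],0],
    [[0,0,0.02],[0.05,0,0],0],
    [[0,0,0.02],[0,0,0],0],
    [[0,0,0.02],[0,0,0],0],
    [[0,0,0.015],[0,0,0],0],
    [[0,0,0],[0,0,0],0],
    [[0,0,0],[0,0,0],0],
    [[0,0,0],[0,0,0],0],
  ],
)

```text
clock: 7.78
tool_pos: [0.5075, 0.242, 0.0716]
orientation: [-179.7, -24.9, -10.4]
force: [0.8, 1.2, 0.1]
opening: 0.0875
```

```bash
python3 - <<'E'
from g import *
rel([.5233,.2332,.0208],[180,-25,-10.2])
s=optics.snapshot("side");t=optics.snapshot("top");w=optics.snapshot("wrist")
s=cv2.resize(s[150:290,230:400],None,fx=2.35,fy=2.35,interpolation=2);w=w[:,:640]
w=cv2.resize(w,(400,250));t=cv2.resize(t[130:270,220:390],None,fx=2.35,fy=2.35,interpolation=2)
z=np.zeros((580,800,3),np.uint8);z[:s.shape[0],:s.shape[1]]=s[:,:400];z[:t.shape[0],400:400+t.shape[1]]=t[:,:400];z[330:580,:400]=w
cv2.imwrite("pics/c1.png",z[:,:,::-1])
E
```

```text
clock 7.7833 tcp [0.5075 0.242  0.0716] rpy [-179.66  -24.9   -10.41] j [ 51.1   6.9 -58.1  61.8 -24.6 -28.4] f [0.79 1.22 0.06] op 0.0875
shift in tool mm [-5.8   6.14 53.23]
turn units [-0.043  0.017 -0.031]
```

View pics/c1.png

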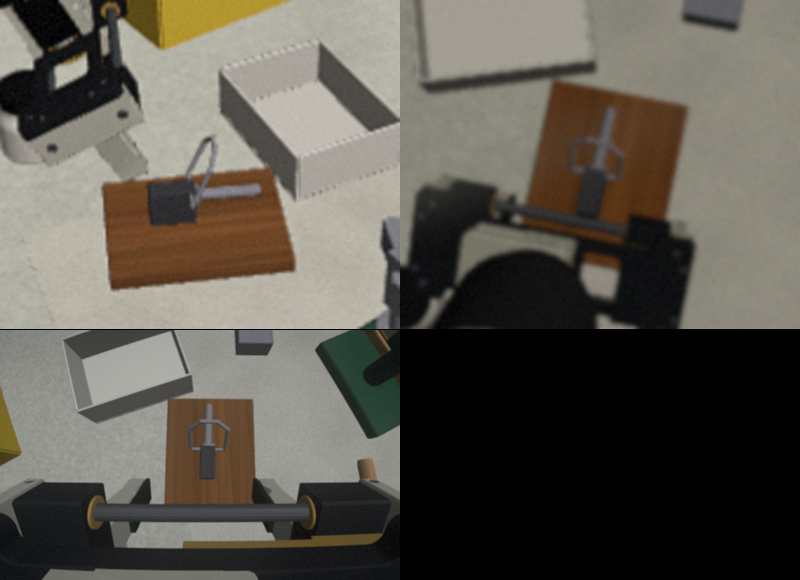

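The side view shows the gripper behind and above the head, with the ring free. Joint 3 is at its limit with the 25° tilt. I'll reduce it to about 10°, which still clears the ring: the bar is 48 mm to the side of the tool axis and the body reaches 39 mm.

Call:
servo_tool(
  rows=[
    [[0,0,-0.005],[0,-0.5,0],0],
    [[0,0,0],[0,-0.5,0],0],
    [[0,0,0],[0,-0.5,0],0],
    [[0,0,0],[0,-0.5,0],0],
    [[0,0,0],[0,-0.5,0],0],
    [[0,0,0],[0,0,0],0],
    [[0,0,0],[0,0,0],0],
  ],
)

```text
clock: 8.52
tool_pos: [0.5083, 0.2424, 0.0763]
orientation: [-179.7, -11.4, -10.4]
force: [-0.3, -0.0, -0.3]
opening: 0.0876
```

```bash
python3 - <<'E'
from g import *
y=-10.2;T=Ro.from_euler("xyz",[180,-10,y],degrees=True)
g=np.array([.5203,.2337,.014])+Ro.from_euler("z",y,degrees=True).apply([-.007,0,.024])
tcp=g+.019*T.as_matrix()[:,2];print(tcp)
rel(tcp,[180,-10,y])
E
```

```text
[0.5166578  0.23435533 0.01928865]
clock 8.5167 tcp [0.5083 0.2424 0.0763] rpy [-179.67  -11.35  -10.35] j [ 52.5  10.7 -37.2  16.4 -37.8  14.6] f [-0.29 -0.04 -0.35] op 0.0876
shift in tool mm [-1.76  6.78 57.76]
turn units [-0.05  -0.225 -0.025]
```

Call:
servo_tool(
  rows=[
    [[-0.001,0.0034,0],[-0.05,-0.1,0],0],
    [[-0.001,0.0034,0],[0,-0.1,0],0],
    [[0,0,0.01],[0,0,0],0],
    [[0,0,0.01],[0,0,0],0],
    [[0,0,0.01],[0,0,0],0],
    [[0,0,0.01],[0,0,0],0],
    [[0,0,0],[0,0,0],0],
    [[0,0,0],[0,0,0],0],
  ],
)

```text
clock: 9.18
tool_pos: [0.5107, 0.2324, 0.0353]
orientation: [179.8, -10.0, -10.3]
force: [0.1, -0.4, 0.8]
opening: 0.0879
```

```bash
python3 - <<'E'
from g import *
rel([.51666,.23436,.0193],[180,-10,-10.2])
s=optics.snapshot("side");t=optics.snapshot("top");w=optics.snapshot("wrist")
s=cv2.resize(s[150:290,230:400],None,fx=2.35,fy=2.35,interpolation=2);w=w[:,:640]
w=cv2.resize(w,(400,250));t=cv2.resize(t[130:270,220:390],None,fx=2.35,fy=2.35,interpolation=2)
z=np.zeros((580,800,3),np.uint8);z[:s.shape[0],:s.shape[1]]=s[:,:400];z[:t.shape[0],400:400+t.shape[1]]=t[:,:400];z[330:580,:400]=w
cv2.imwrite("pics/c2.png",z[:,:,::-1])
E
```

```text
clock 9.1833 tcp [0.5107 0.2324 0.0353] rpy [179.8  -10.02 -10.27] j [ 50.7  14.3 -38.8  16.3 -33.2  15.7] f [ 0.06 -0.35  0.81] op 0.0879
shift in tool mm [ 2.69 -3.02 16.73]
turn units [ 0.035 -0.004 -0.011]
```

View pics/c2.png

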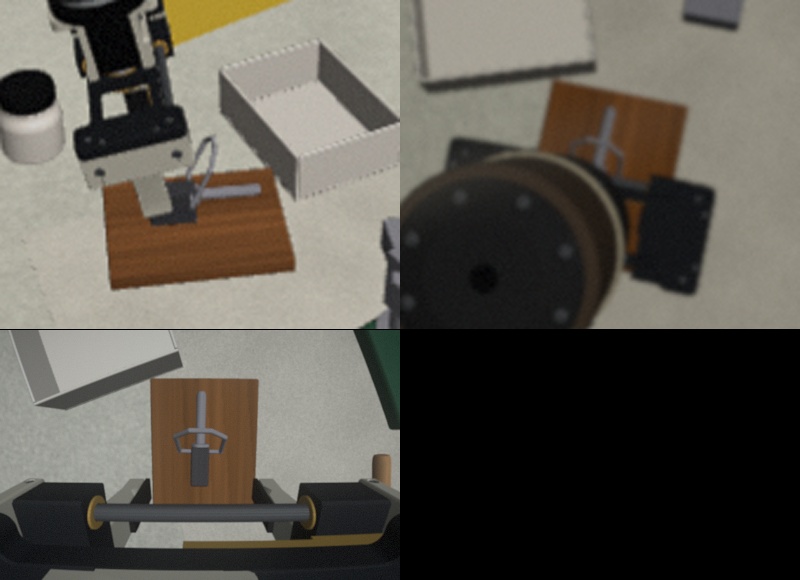

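Call:
servo_tool(
  rows=[
    [[0,-0.0015,0],[0.03,0.42,0],0],
    [[0,-0.0015,0],[0,0.42,0],0],
    [[0,0,0],[0,0,0],0],
    [[0,0,0],[0,0,0],0],
  ],
)

```text
clock: 9.67
tool_pos: [0.5113, 0.2358, 0.036]
orientation: [-180.0, -15.1, -10.2]
force: [0.5, -0.4, 0.2]
opening: 0.0875
```

```bash
python3 - <<'E'
from g import *
y=-10.2;T=Ro.from_euler("xyz",[180,-15,y],degrees=True)
g=np.array([.5203,.2337,.014])+Ro.from_euler("z",y,degrees=True).apply([-.0075,0,.0245])
tcp=g+.019*T.as_matrix()[:,2];print(tcp)
rel(tcp,[180,-15,y])
E
```

```text
[0.51775838 0.23415731 0.02014741]
clock 9.6667 tcp [0.5113 0.2358 0.036 ] rpy [-179.95  -15.09  -10.21] j [ 52.3  12.4 -47.2  31.  -26.6   0.1] f [ 0.53 -0.41  0.19] op 0.0875
shift in tool mm [ 2.32  0.45 17.05]
turn units [-0.007 -0.015 -0.001]
```

Call:
servo_tool(
  rows=[
    [[0.0006,0,0.004],[0,0,0],0],
    [[0.0006,0,0.004],[0,0,0],0],
    [[0.0006,0,0.004],[0,0,0],0],
    [[0.0005,0.0005,0.004],[0,0,0],0],
    [[0,0,0.001],[0,0,0],0],
    [[0,0,0],[0,0,0],0],
    [[0,0,0],[0,0,0],0],
  ],
)

```text
clock: 10.25
tool_pos: [0.5184, 0.2345, 0.0196]
orientation: [-179.9, -15.1, -10.3]
force: [0.4, 0.5, -0.0]
opening: 0.0874
```

```bash
cat > v.py <<'E'
from g import *
def comp(name,sc,tc,w=True):
    z=np.zeros((580,800,3),np.uint8)
    for i,(n,c) in enumerate((("side",sc),("top",tc))):
        im=optics.snapshot(n)[c[1]:c[3],c[0]:c[2]]
        k=min(400/im.shape[1],330/im.shape[0]);im=cv2.resize(im,None,fx=k,fy=k,interpolation=2)[:330,:400]
        z[:im.shape[0],400*i:400*i+im.shape[1]]=im
    if w: z[330:580,:400]=cv2.resize(optics.snapshot("wrist"),(400,250))
    cv2.imwrite(f"pics/{name}.png",z[:,:,::-1])
E
python3 - <<'E'
from v import *
rel([0.51776,0.23416,0.0201],[180,-15,-10.2])
comp("c3",(250,170,370,270),(220,130,390,270))
E
```

```text
clock 10.25 tcp [0.5184 0.2345 0.0196] rpy [-179.95  -15.09  -10.3 ] j [ 50.6  14.3 -48.5  34.6 -23.6  -2.3] f [ 0.43  0.51 -0.  ] op 0.0874
shift in tool mm [-0.47  0.42 -0.62]
turn units [-0.005 -0.014 -0.016]
```

View pics/c3.png

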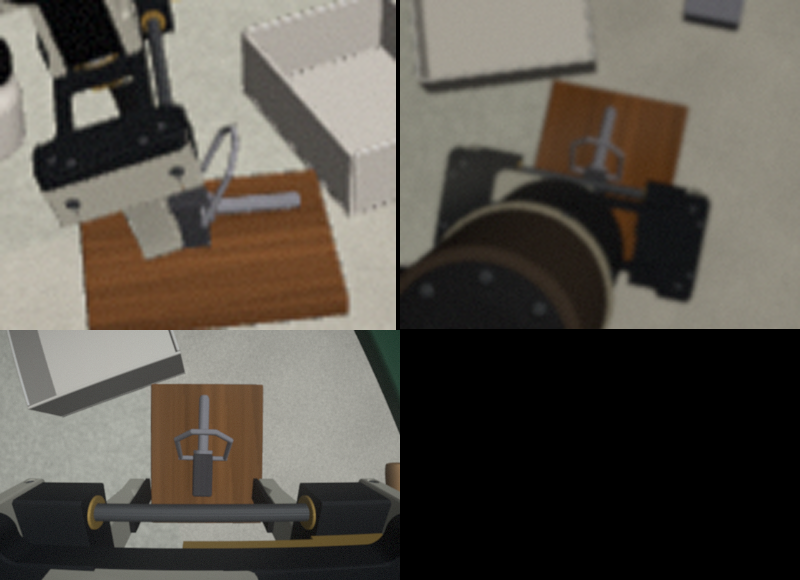

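The fingers straddle the head, which is at wrist-picture x ≈203 of 400 (centred), and the ring is clear of the body. Closing now.

Call:
servo_tool(
  rows=[
    [[0,0,0],[0,0,0],1],
    [[0,0,0],[0,0,0],1],
    [[0,0,0],[0,0,0],1],
    [[0,0,0],[0,0,0],1],
    [[0,0,0],[0,0,0],1],
    [[0,0,0],[0,0,0],1],
    [[0,0,0],[0,0,0],1],
    [[0,0,0],[0,0,0],1],
    [[0,0,0],[0,0,0],1],
    [[0,0,0],[0,0,0],1],
    [[0,0,0],[0,0,0],1],
    [[0,0,0],[0,0,0],1],
  ],
)

```text
clock: 11.4
tool_pos: [0.5184, 0.2347, 0.0199]
orientation: [-179.9, -15.1, -10.3]
force: [-0.6, -0.1, -0.6]
opening: 0.0132
```

```bash
python3 - <<'E'
from v import *
rel([0.51776,0.23416,0.0201],[180,-15,-10.2])
comp("c4",(250,170,370,270),(220,130,390,270))
E
```

```text
clock 11.4 tcp [0.5184 0.2347 0.0199] rpy [-179.91  -15.1   -10.29] j [ 50.7  14.2 -48.5  34.6 -23.6  -2.3] f [-0.59 -0.09 -0.6 ] op 0.0132
shift in tool mm [-0.43  0.69 -0.34]
turn units [-0.01  -0.017 -0.015]
```

View pics/c4.png

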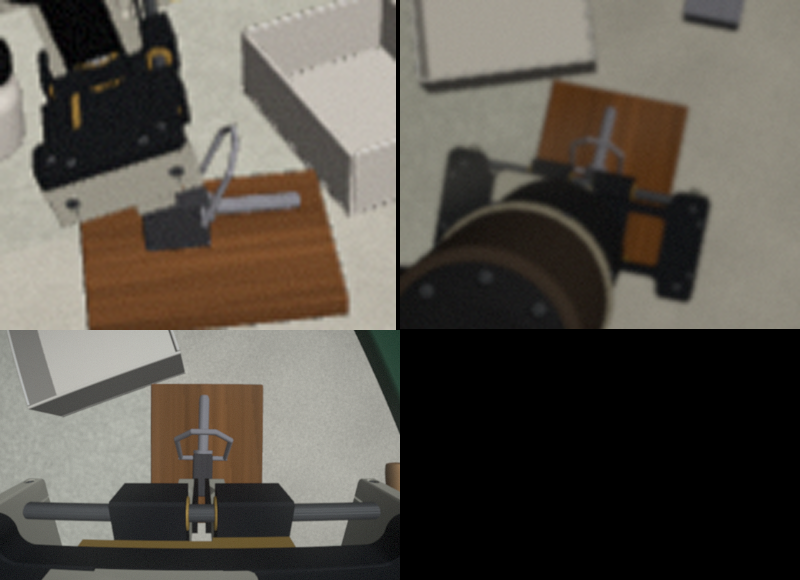

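```bash
python3 - <<'E'
from v import *
W=optics.camera_info("wrist");o=telemetry.get_obs()
w=optics.snapshot("wrist")
cv2.imwrite("pics/w5.png",cv2.resize(w[160:400,180:480],None,fx=2.5,fy=2.5,interpolation=2)[:600,:,::-1])
s=optics.snapshot("side")
cv2.imwrite("pics/s5.png",cv2.resize(s[170:270,250:370],None,fx=6,fy=6,interpolation=2)[:,:,::-1])
print(proj(W,o["tool_pos"]),o["opening"])
S=optics.camera_info("side");T=optics.camera_info("top");print(proj(S,o["tool_pos"]))
E
```

```text
[[322.08623533 229.15260469]] 0.0026646899843062732
[[302.39782073 240.06675894]]
```

View pics/w5.png

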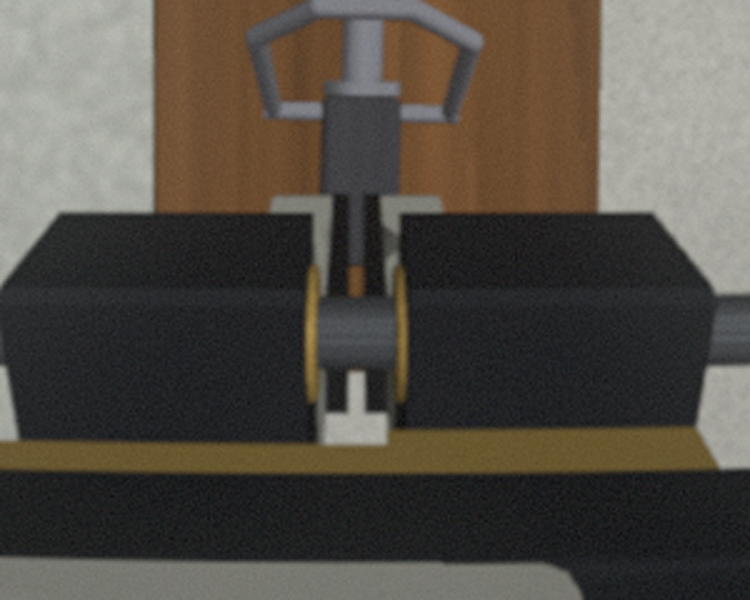

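View pics/s5.png

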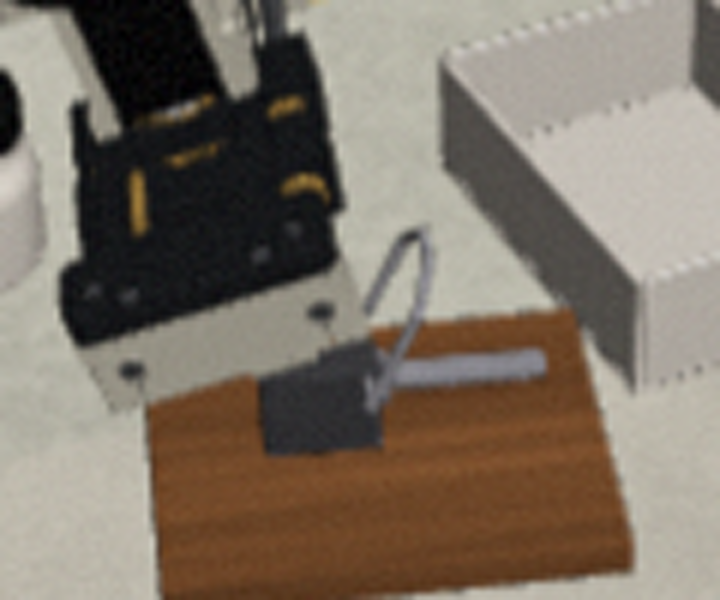

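```bash
python3 - <<'E'
from v import *
W=optics.camera_info("wrist");o=telemetry.get_obs();S=optics.camera_info("side")
R=Ro.from_euler("xyz",o["orientation"],degrees=True)
P=lambda *p:R.apply(np.array(p)/1e3)+o["tool_pos"]
for nm,p in [("tip y44 x-9",(-9.5,44,0)),("tip y44 x9",(9.5,44,0)),("tip y65 x-9",(-9.5,65,0)),("y65 x+9",(9.5,65,0)),("palm corner",(39,96,-66)),("palm corner-",(-39,96,-66)),("closed near outer x-9",(-9.5,22,0)),("x9",(9.5,22,0)),("closed tip front W",(9.5,0,0)),("back",(-9.5,0,0))]:
    X=P(*p);q=proj(S,X)[0];print(nm,X.round(3),"S",q.round(1),"s5zoom",((q-[250,170])*6).round(),"W",proj(W,X)[0].round(0))
R2=Ro.from_euler("z",-10.2,degrees=True);og=np.array([.5203,.2337,.014])
M=np.array([[72,0,24],[18,9,34],[18,-9,34],[-21,9,34],[-21,-9,34]])/1e3
print("pin W w5zoom",((proj(W,R2.apply(M)+og)-[180,160])*2.5).round(0))
print(o["opening"])
E
```

```text
tip y44 x-9 [0.502 0.193 0.017] S [300.  256.8] s5zoom [300. 521.] W [389. 243.]
tip y44 x9 [0.52  0.19  0.022] S [309.6 253.9] s5zoom [357. 503.] W [391. 215.]
tip y65 x-9 [0.498 0.172 0.017] S [301.2 264.5] s5zoom [307. 567.] W [421. 242.]
y65 x+9 [0.516 0.169 0.022] S [310.9 261.5] s5zoom [365. 549.] W [424. 215.]
palm corner [0.521 0.137 0.094] S [318.1 243.4] s5zoom [408. 440.] W [547. 203.]
palm corner- [0.447 0.15  0.073] S [275.4 256.5] s5zoom [153. 519.] W [513. 351.]
closed near outer x-9 [0.505 0.215 0.017] S [298.9 249. ] s5zoom [293. 474.] W [356. 243.]
x9 [0.523 0.211 0.022] S [308.3 246.1] s5zoom [350. 457.] W [357. 215.]
closed tip front W [0.527 0.233 0.022] S [307.  238.7] s5zoom [342. 412.] W [322. 215.]
back [0.509 0.236 0.017] S [297.8 241.5] s5zoom [287. 429.] W [322. 243.]
pin W w5zoom [[ 358. -134.]
 [ 318.   99.]
 [ 399.   99.]
 [ 318.  273.]
 [ 398.  273.]]
0.000980589160276248
```

The gripper closed on nothing. The fingers show in front of the head in the wrist view. In the side view the body is 10-18 px higher than the reported pose predicts. So the fingers look about 20-30 mm higher than reported. I'll back off and measure that offset.

Call:
servo_tool(
  rows=[
    [[0,0,-0.01],[0,0,0],0],
    [[0,0,-0.015],[0,0,0],0],
    [[0,0,-0.015],[0,0,0],0],
    [[0,0,-0.015],[0,0,0],0],
    [[0,0,0],[0,0,0],0],
    [[0,0,0],[0,0,0],0],
    [[0,0,0],[0,0,0],0],
    [[0,0,0],[0,0,0],0],
  ],
)

```text
clock: 12.32
tool_pos: [0.504, 0.2367, 0.0722]
orientation: [-180.0, -15.1, -10.3]
force: [0.2, -0.1, 0.4]
opening: 0.0484
```

```bash
python3 - <<'E'
from v import *
W=optics.camera_info("wrist");o=telemetry.get_obs()
w=optics.snapshot("wrist");s=optics.snapshot("side");t=optics.snapshot("top")
for n,i in zip("wst",(w,s,t)): cv2.imwrite(f"pics/r_{n}.png",i[:,:,::-1])
import pickle;pickle.dump((W,o),open("r.pkl","wb"))
print(o)
E
```

```text
{'clock': 12.3167, 'joint_pos': array([ 54.19771427,   9.10272982, -43.87398207,  25.49336283,
       -33.01284855,   4.51450139]), 'qvel': array([-0.15764737,  0.35443999,  0.1511049 , -0.12151803, -0.27287312,
        0.23056503]), 'tau': array([ 1.19104497e-01, -3.52845347e+01,  2.19421524e+01,  4.54012021e+00,
        1.29714226e-01, -1.33348632e-02]), 'tool_pos': array([0.50399118, 0.23666489, 0.07220922]), 'orientation': array([-179.98144111,  -15.0698298 ,  -10.28593457]), 'force': array([ 0.1785967 , -0.10688268,  0.4095934 ]), 'moment': array([ 0.02508086,  1.01004984, -0.03025067]), 'opening': 0.048422684060935396}
```

View pics/r_w.png

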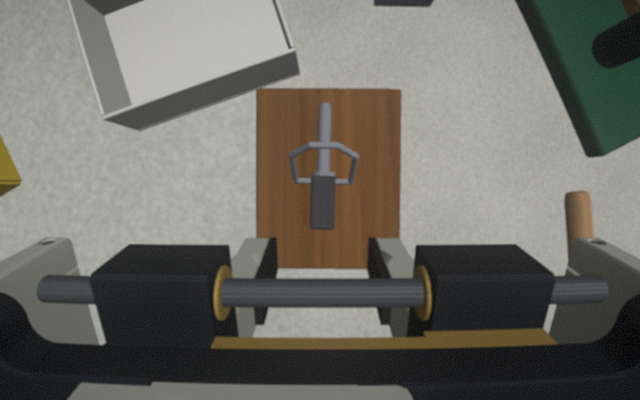

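View pics/r_s.png

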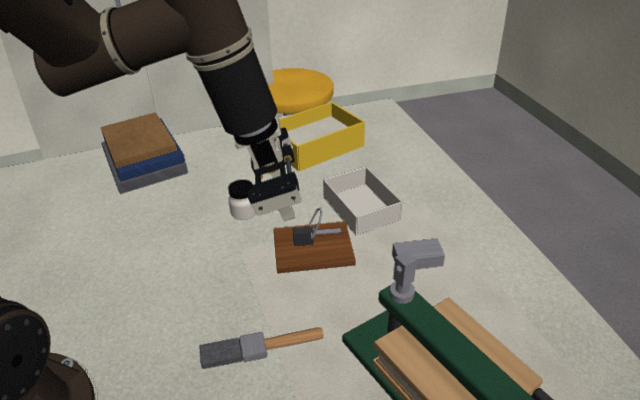

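```bash
python3 - <<'E'
from h import *
import pickle
W,o=pickle.load(open("r.pkl","rb"))
w=cv2.imread("pics/r_w.png")
cv2.imwrite("pics/r_wz.png",cv2.resize(w[75:285,225:435],None,fx=2.8,fy=2.8,interpolation=2))
R=Ro.from_euler("z",-10.3,degrees=True);c=np.array([.5344,.2271,0])
P=[R.apply(np.array(p)/1e3)+c for p in [(75,60,14),(75,-60,14),(-75,60,14),(-75,-60,14)]]
Rp=Ro.from_euler("z",-10.2,degrees=True);og=np.array([.5203,.2337,.014])
P+=[Rp.apply(np.array(p)/1e3)+og for p in [(72,0,24),(18,9,34),(18,-9,34),(-21,9,34),(-21,-9,34)]]
print(proj(W,np.array(P)).round(1))
E
```

```text
[[253.8  90. ]
 [400.2  90. ]
 [254.8 271.7]
 [398.9 271.8]
 [322.  104.3]
 [309.5 176.6]
 [334.7 176.6]
 [309.6 230.9]
 [334.7 230.9]]
```

View pics/r_wz.png

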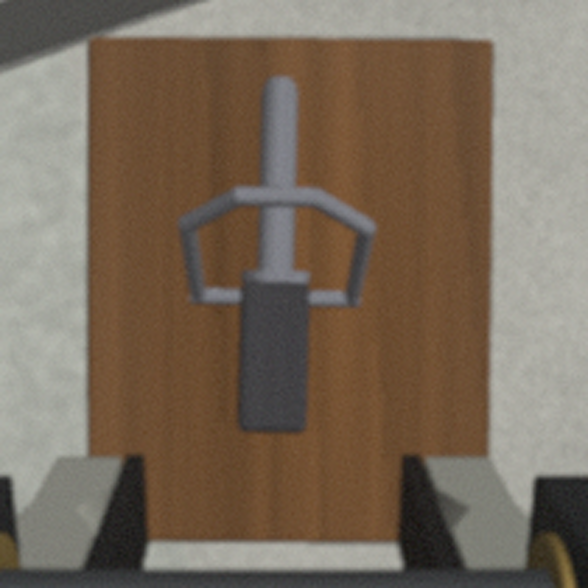

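```bash
python3 - <<'E'
from h import *
import pickle
W,o=pickle.load(open("r.pkl","rb"));S=optics.camera_info("side")
R=Ro.from_euler("xyz",o["orientation"],degrees=True)
for dz in (0,-20,-33,-40):
  print(dz,[ (proj(S,R.apply(np.array([x,y,dz])/1e3)+o["tool_pos"])[0]).round(1).tolist() for x,y in ((-9.5,24),(9.5,24),(-9.5,45),(9.5,45))],
   [ (proj(W,R.apply(np.array([x,y,dz])/1e3)+o["tool_pos"])[0]).round(1).tolist() for x,y in ((9.5,24),(-9.5,24),(9.5,45))])
s=cv2.imread("pics/r_s.png");cv2.imwrite("pics/r_sz.png",cv2.resize(s[160:260,240:360],None,fx=6,fy=6,interpolation=2))
E
```

```text
0 [[289.9, 230.0], [299.6, 227.0], [290.9, 237.4], [300.8, 234.3]] [[359.8, 215.3], [358.8, 242.6], [392.7, 215.2]]
-20 [[286.5, 222.2], [296.3, 219.2], [287.4, 229.6], [297.4, 226.5]] [[363.7, 227.2], [362.4, 256.8], [399.9, 227.1]]
-33 [[284.2, 217.1], [294.1, 214.0], [285.1, 224.4], [295.2, 221.3]] [[366.6, 236.3], [365.1, 267.7], [405.3, 236.2]]
-40 [[283.0, 214.3], [292.9, 211.2], [283.8, 221.6], [294.0, 218.4]] [[368.4, 241.8], [366.8, 274.1], [408.6, 241.7]]
```

View pics/r_sz.png

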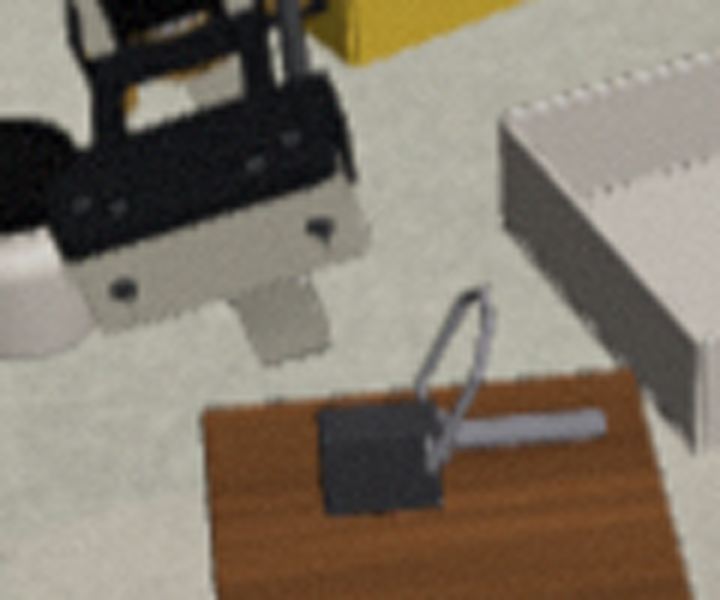

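Both views agree that the fingertips are about 35 mm behind the reported TCP along the tool axis. The wrist picture puts the tip edge at row 238 and the side picture puts it near (290,219). The rest corners do match the wrist camera pose. I'll treat the tip as being at tool z = -35 mm and check by contact and sight.

```bash
python3 - <<'E'
from g import *
rel([.5262,.2327,-.0118],[180,-15,-10.2])
E
```

```text
clock 12.4667 tcp [0.5041 0.2367 0.0723] rpy [-179.99  -15.07  -10.29] j [ 54.2   9.1 -43.9  25.5 -33.    4.5] f [-0.75  0.64 -0.71] op 0.0604
shift in tool mm [-1.6e-01  1.0e-02  8.7e+01]
turn units [ 0.002 -0.011 -0.014]
```

Call:
servo_tool(
  rows=[
    [[0,0,0],[0,0,0],0],
    [[0,0,0.008],[0,0,0],0],
    [[0,0,0.01],[0,0,0],0],
    [[0,0,0.01],[0,0,0],0],
    [[0,0,0.01],[0,0,0],0],
    [[0,0,0.01],[0,0,0],0],
    [[0,0,0.01],[0,0,0],0],
    [[0,0,0.006],[0,0,0],0],
    [[0,0,0.004],[0,0,0],0],
    [[0,0,0],[0,0,0],0],
    [[0,0,0],[0,0,0],0],
  ],
)

```text
clock: 13.38
tool_pos: [0.5216, 0.2338, 0.0069]
orientation: [-180.0, -15.1, -10.3]
force: [-0.4, -0.0, -0.5]
opening: 0.0876
```

```bash
python3 - <<'E'
from v import *
rel([.5262,.2327,-.0118],[180,-15,-10.2])
comp("c6",(250,170,370,270),(220,130,390,270))
E
```

```text
clock 13.3833 tcp [0.5216 0.2338 0.0069] rpy [-179.96  -15.08  -10.29] j [ 49.3  15.5 -49.8  38.3 -21.2  -5.1] f [-0.38 -0.03 -0.5 ] op 0.0876
shift in tool mm [-0.34  0.25 19.28]
turn units [-0.003 -0.013 -0.015]
```

View pics/c6.png

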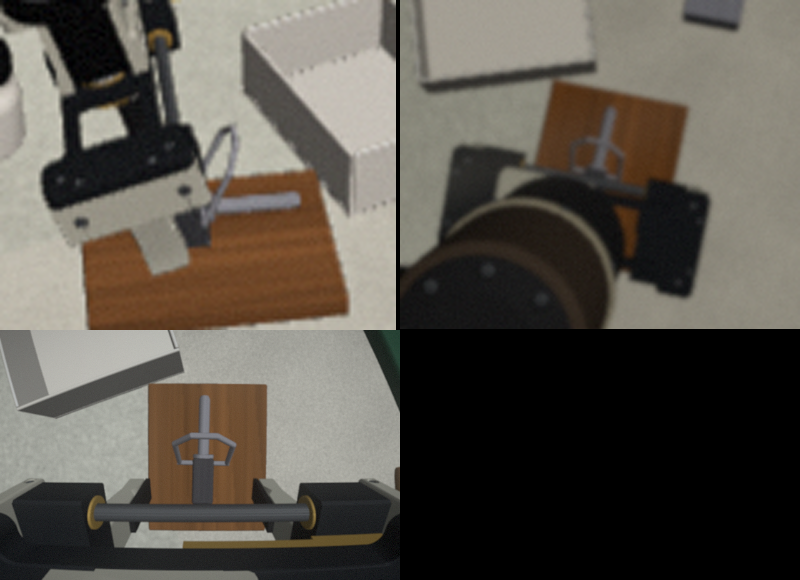

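Call:
servo_tool(
  rows=[
    [[0,0,0.005],[0,0,0],0],
    [[0,0,0.005],[0,0,0],0],
    [[0,0,0.005],[0,0,0],0],
    [[0,0,0.004],[0,0,0],0],
    [[0,0,0],[0,0,0],0],
    [[0,0,0],[0,0,0],0],
  ],
)

```text
clock: 14.03
tool_pos: [0.5267, 0.2332, -0.0107]
orientation: [-179.9, -15.1, -10.3]
force: [0.2, 0.7, 0.1]
opening: 0.0875
```

```bash
python3 - <<'E'
from v import *
rel([.5262,.2327,-.0118],[180,-15,-10.2])
comp("c7",(250,170,370,270),(220,130,390,270))
E
```

```text
clock 14.0333 tcp [ 0.5267  0.2332 -0.0107] rpy [-179.91  -15.11  -10.3 ] j [ 46.7  17.2 -52.   46.2 -17.5 -10.9] f [0.19 0.72 0.1 ] op 0.0875
shift in tool mm [-0.65  0.61  0.93]
turn units [-0.011 -0.019 -0.016]
```

View pics/c7.png

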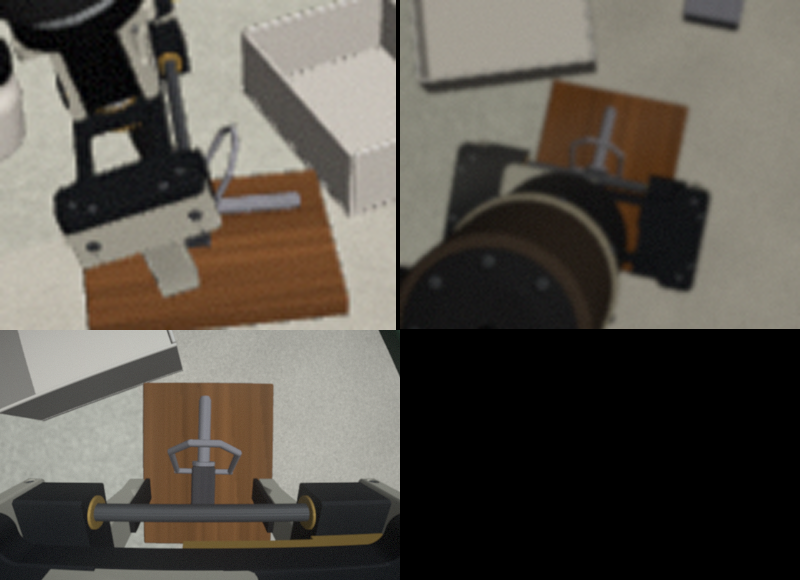

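Call:
servo_tool(
  rows=[
    [[0,0,0.001],[0,0,0],1],
    [[0,0,0],[0,0,0],1],
    [[0,0,0],[0,0,0],1],
    [[0,0,0],[0,0,0],1],
    [[0,0,0],[0,0,0],1],
    [[0,0,0],[0,0,0],1],
    [[0,0,0],[0,0,0],1],
    [[0,0,0],[0,0,0],1],
    [[0,0,0],[0,0,0],1],
    [[0,0,0],[0,0,0],1],
    [[0,0,0],[0,0,0],1],
    [[0,0,0],[0,0,0],1],
    [[0,0,0],[0,0,0],1],
    [[0,0,0],[0,0,0],1],
    [[0,0,0],[0,0,0],1],
    [[0,0,0],[0,0,0],1],
  ],
)

```text
clock: 15.52
tool_pos: [0.5268, 0.2331, -0.012]
orientation: [-179.9, -15.1, -10.3]
force: [0.5, -0.1, -0.0]
opening: 0.0178
```

```bash
python3 - <<'E'
from v import *
rel([.5262,.2327,-.0118],[180,-15,-10.2])
comp("c8",(250,170,370,270),(220,130,390,270))
E
```

```text
clock 15.5167 tcp [ 0.5268  0.2331 -0.012 ] rpy [-179.93  -15.1   -10.29] j [ 46.5  17.3 -52.2  46.8 -17.3 -11.3] f [ 0.46 -0.1  -0.03] op 0.0178
shift in tool mm [-0.44  0.55 -0.34]
turn units [-0.008 -0.017 -0.015]
```

View pics/c8.png

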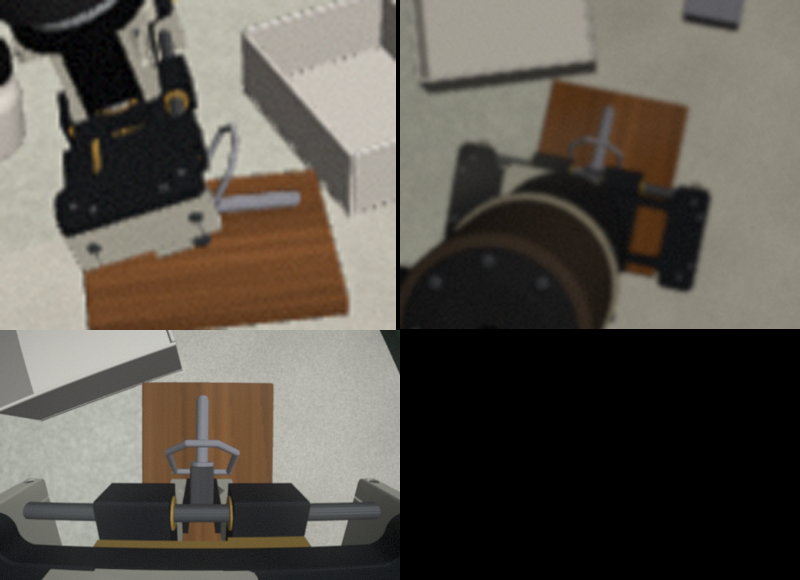

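The head is held with the opening at 17.8 mm, matching its 18 mm width. Before lifting I'll refine the press yaw from the beam edges.

```bash
python3 - <<'E'
from g import *
T=optics.camera_info("top")
im=cv2.imread("pics/r_t.png");hsv=cv2.cvtColor(im,cv2.COLOR_BGR2HSV)
g=((hsv[...,0]>60)&(hsv[...,0]<95)&(hsv[...,1]>90)).astype(np.uint8)
print(g.sum())
z=cv2.resize(im[100:220,395:585],None,fx=4.2,fy=4.2,interpolation=2);cv2.imwrite("pics/gm.png",cv2.resize(g[100:220,395:585]*255,None,fx=4.2,fy=4.2,interpolation=0))
# beam edges against wood between columns: scan columns 470..545, find green run bounds
up=[];lo=[]
for c in range(462,548):
    col=g[:,c]; v=int(round(157-(c-452)*0.235))  # approx centre line
    r=v
    while col[r] and r>0:r-=1
    q=v
    while col[q] and q<399:q+=1
    # subpixel on red channel
    def sub(a,b):
        x=im[a:b,c,2].astype(float);m=(x.min()+x.max())/2
        for i in range(len(x)-1):
            if (x[i]-m)*(x[i+1]-m)<=0:return a+i+(m-x[i])/(x[i+1]-x[i]+1e-9)
    up.append((c,sub(r-3,r+4)));lo.append((c,sub(q-4,q+3)))
for n,e in(("up",up),("lo",lo)):
    e=np.array([a for a in e if a[1] is not None])
    X=np.array([onz(T,p,.105) for p in e])
    for k in range(3):
        pf=np.polyfit(X[:,1],X[:,0],1);r=X[:,0]-np.polyval(pf,X[:,1]);X=X[abs(r)<max(2*np.std(r),3e-4)]
    print(n,len(X),"yaw",np.degrees(np.arctan(-pf[0])).round(2),"x at y=-.0262",np.polyval(pf,-.0262).round(4),np.std(r).round(5))
E
```

```text
5563
up 77 yaw 15.44 x at y=-.0262 0.6262 0.00016
lo 83 yaw 15.45 x at y=-.0262 0.5742 0.00021
```

View pics/gm.png

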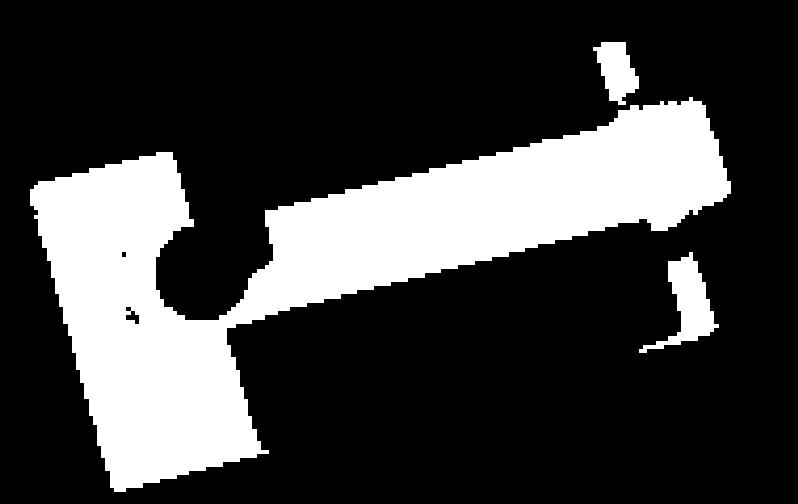

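Call:
servo_tool(
  rows=[
    [[0.001,0,-0.004],[0,0,0],1],
    [[0.002,0,-0.008],[0,0,0],1],
    [[0.004,0,-0.015],[0,0,0],1],
    [[0.004,0,-0.015],[0,0,0],1],
    [[0.004,0,-0.015],[0,0,0],1],
    [[0.004,0,-0.015],[0,0,0],1],
    [[0.004,0,-0.015],[0,0,0],1],
    [[0.004,0,-0.015],[0,0,0],1],
    [[0.004,0,-0.015],[0,0,0],1],
    [[0.004,0,-0.015],[0,0,0],1],
    [[0.004,0,-0.015],[0,0,0],1],
    [[0.004,0,-0.015],[0,0,0],1],
    [[0,0,0],[0,0,0],1],
    [[0,0,0],[0,0,0],1],
  ],
)

```text
clock: 16.83
tool_pos: [0.5261, 0.2335, 0.1559]
orientation: [-179.8, -15.1, -10.3]
force: [-0.0, -0.3, -3.1]
opening: 0.0174
```

```bash
cat >> g.py <<'E'
R0=Ro.from_euler("xyz",[-179.93,-15.1,-10.29],degrees=True)
TIPT=R0.inv().apply(np.array([.5912,.2209,.038])-np.array([.5268,.2331,-.012]))
def tiptarget(tip,yaw,pitch=-15.1):
    R1=Ro.from_euler("xyz",[180,pitch,yaw],degrees=True)
    rel(np.array(tip)-R1.apply(TIPT),[180,pitch,yaw])
def tipnow():
    o=telemetry.get_obs();R=Ro.from_euler("xyz",o["orientation"],degrees=True)
    return o["tool_pos"]+R.apply(TIPT)
E
python3 - <<'E'
from v import *
print(TIPT,tipnow())
tiptarget([.5661,-.0358,.190],15.45)
comp("c9",(200,100,440,300),(220,130,390,270))
E
```

```text
[ 0.07630568  0.00046186 -0.03119984] [0.59049463 0.22121911 0.20587954]
clock 16.8333 tcp [0.5261 0.2335 0.1559] rpy [-179.83  -15.12  -10.32] j [ 52.7   5.2 -33.6  18.9 -45.7  14.4] f [-0.04 -0.31 -3.14] op 0.0174
shift in tool mm [ 23.23 285.94  21.84]
turn units [ 1.091 -0.01  -4.146]
```

View pics/c9.png

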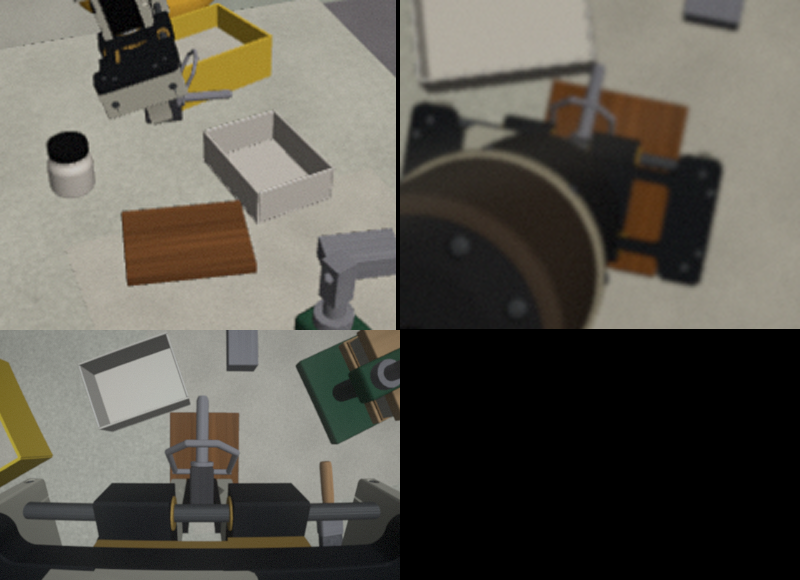

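Call:
servo_tool(
  rows=[
    [[0,0.01,0],[0,0,0],1],
    [[0,0.02,0],[0,0,0],1],
    [[0,0.026,0],[0,0,0],1],
    [[0,0.026,0],[0,0,0],1],
    [[0,0.026,0],[0,0,0],1],
    [[0,0.026,0],[0,0,0],1],
    [[0,0.026,0],[0,0,0],1],
    [[0,0.026,0],[0,0,0],1],
    [[0,0.026,0],[0,0,0],1],
    [[0,0.026,0],[0,0,0],1],
    [[0,0.02,0],[0,0,0],1],
    [[0,0.01,0],[0.218,0,-0.83],1],
    [[0,0,0],[0.218,0,-0.83],1],
    [[0,0,0],[0.218,0,-0.83],1],
    [[0,0,0],[0.218,0,-0.83],1],
    [[0,0,0],[0.218,0,-0.83],1],
    [[0,0,0],[0,0,0],1],
    [[0,0,0],[0,0,0],1],
  ],
)

```text
clock: 18.48
tool_pos: [0.4776, -0.0318, 0.1548]
orientation: [179.9, -15.1, 15.2]
force: [0.2, 0.3, -0.9]
opening: 0.018
```

```bash
python3 - <<'E'
from v import *
print(tipnow())
tiptarget([.5661,-.0358,.185],15.45)
E
```

```text
[ 0.54102491 -0.01499401  0.20478136]
clock 18.4833 tcp [ 0.4776 -0.0318  0.1548] rpy [179.92 -15.06  15.19] j [ 21.4  -6.7 -39.1   2.5 -42.7  82.2] f [ 0.19  0.29 -0.87] op 0.018
shift in tool mm [12.98 26.87 24.06]
turn units [ 0.024  0.006 -0.041]
```

Call:
servo_tool(
  rows=[
    [[0.001,0.005,0.005],[0.024,0,-0.041],1],
    [[0.001,0.006,0.008],[0,0,0],1],
    [[0.002,0.006,0.01],[0,0,0],1],
    [[0.002,0.005,0.01],[0,0,0],1],
    [[0.002,0.005,0.009],[0,0,0],1],
    [[0,0,0],[0,0,0],1],
    [[0,0,0],[0,0,0],1],
    [[0,0,0],[0,0,0],1],
  ],
)

```text
clock: 19.15
tool_pos: [0.5035, -0.0517, 0.1165]
orientation: [180.0, -15.1, 15.7]
force: [-0.4, -0.1, -1.7]
opening: 0.0182
```

```bash
python3 - <<'E'
from v import *
print(tipnow(), proj(optics.camera_info("side"),tipnow()), proj(optics.camera_info("top"),tipnow()))
tiptarget([.5661,-.0358,.166],15.45)
s=optics.snapshot("side");t=optics.snapshot("top");w=optics.snapshot("wrist")
z=np.zeros((600,800,3),np.uint8)
z[:300,:400]=cv2.resize(s[225:300,350:450],(400,300),interpolation=2)
z[:300,400:]=cv2.resize(t[120:195,400:500],(400,300),interpolation=2)
z[300:550,:400]=cv2.resize(w,(400,250))
z[300:,400:]=cv2.resize(w[60:300,160:480],(400,300))
cv2.imwrite("pics/d1.png",z[:,:,::-1])
for n,i in zip("wst",(w,s,t)): cv2.imwrite(f"pics/d1_{n}.png",i[:,:,::-1])
E
```

```text
[ 0.56679495 -0.03430346  0.16647574] [[384.26753136 274.23744124]] [[454.46873457 177.9958271 ]]
clock 19.15 tcp [ 0.5035 -0.0517  0.1165] rpy [179.97 -15.05  15.73] j [ 16.6  -0.6 -38.5   0.4 -37.1  88.8] f [-0.41 -0.14 -1.66] op 0.0182
shift in tool mm [-1.13  0.92  0.25]
turn units [-0.008  0.008  0.045]
```

View pics/d1.png

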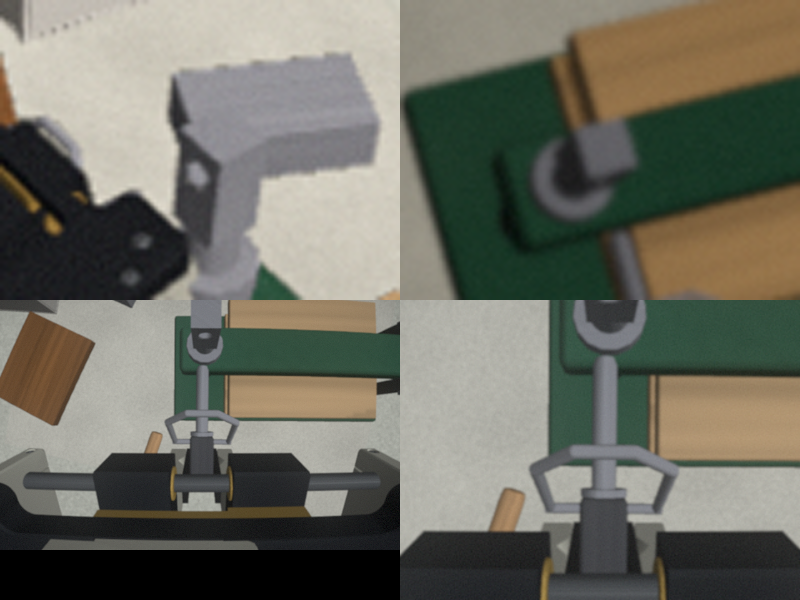

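View zoomed.

The pin is in front of the bolt. The wrist view shows the tip heading for the dark hole, near (203,335) in the composite. The side view of the tip is hidden by the gripper. I'll zoom the wrist and top pictures for the lateral alignment.

```bash
python3 - <<'E'
from v import *
w=cv2.imread("pics/d1_w.png");t=cv2.imread("pics/d1_t.png")
cv2.imwrite("pics/d1_wz.png",cv2.resize(w[0:150,265:390],None,fx=4,fy=4,interpolation=2))
cv2.imwrite("pics/d1_tz.png",cv2.resize(t[140:200,425:485],None,fx=9,fy=9,interpolation=2))
W=optics.camera_info("wrist");T=optics.camera_info("top")
b=np.array([.6008,-.0262,0]);R=Ro.from_euler("z",15.45,degrees=True)
P=np.array([R.apply(np.array(p)/1e3)+b for p in [(-11,0,166),(-11,11,180),(-11,-11,180),(11,11,180),(11,-11,180),(0,19,118),(0,-19,118),(-19,0,118)]])
print("W",((proj(W,P)-[265,0]+.5)*4).round(0).tolist());print("T",((proj(T,P)-[425,140]+.5)*9).round(0).tolist())
tp=tipnow();print(((proj(W,tp)-[265,0]+.5)*4).round(0),((proj(T,tp)-[425,140]+.5)*9).round(0))
E
```

```text
W [[245.0, 242.0], [148.0, 193.0], [345.0, 194.0], [149.0, -0.0], [345.0, 1.0], [123.0, 290.0], [361.0, 292.0], [241.0, 410.0]]
T [[240.0, 226.0], [203.0, 225.0], [313.0, 197.0], [170.0, 114.0], [280.0, 87.0], [79.0, 246.0], [257.0, 201.0], [194.0, 313.0]]
[[231. 432.]] [[269. 345.]]
```

View pics/d1_wz.png

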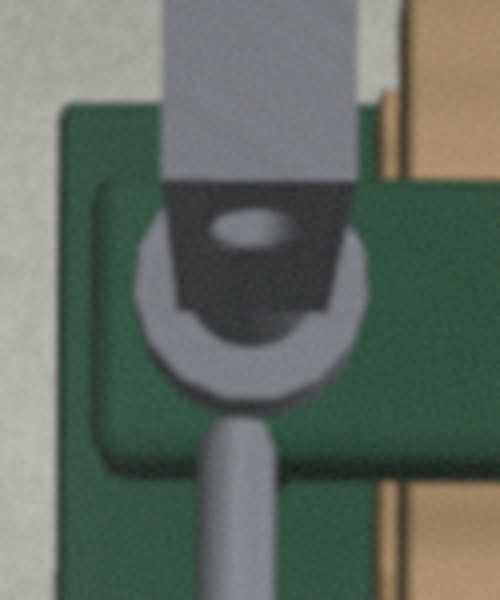

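View pics/d1_tz.png

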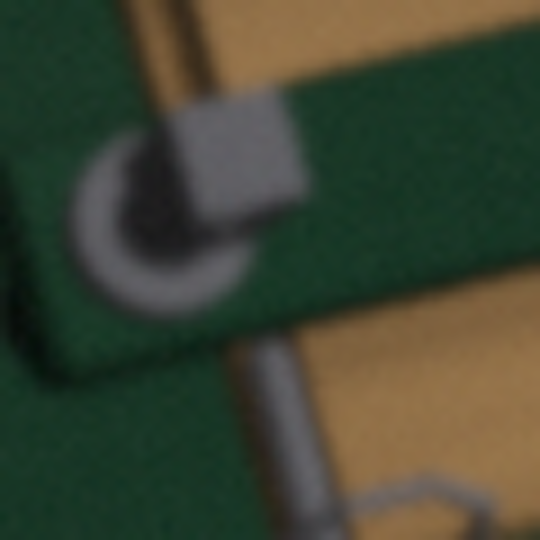

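Call:
servo_tool(
  rows=[
    [[0.003,0.0006,0.0008],[0,0,0.03],1],
    [[0.004,0.0006,0.0011],[0,0,0],1],
    [[0.004,0.0006,0.0011],[0,0,0],1],
    [[0.004,0,0.0011],[0,0,0],1],
    [[0.002,0,0.0005],[0,0,0],1],
    [[0,0,0],[0,0,0],1],
    [[0,0,0],[0,0,0],1],
    [[0,0,0],[0,0,0],1],
  ],
)

```text
clock: 19.97
tool_pos: [0.5208, -0.0485, 0.1166]
orientation: [-180.0, -15.1, 15.6]
force: [0.3, 0.9, -2.5]
opening: 0.0179
```

```bash
cat > d.py <<'E'
from v import *
import sys
w=optics.snapshot("wrist");o=telemetry.get_obs()
n=sys.argv[1]
w=w[:,:,::-1];cv2.imwrite(f"pics/{n}_w.png",w)
cv2.imwrite(f"pics/{n}.png",cv2.resize(w[0:150,265:390],None,fx=4,fy=4,interpolation=2))
R=Ro.from_euler("z",15.45,degrees=True)
b=R.inv().apply(tipnow()-np.array([.6008,-.0262,0]))*1e3
print("clock",o["clock"],"tip in bolt frame mm",b.round(2),"rpy",o["orientation"].round(2),"F bolt",R.inv().apply(o["force"]).round(2),"M",R.inv().apply(o["moment"]).round(3),"op",round(o["opening"],4),"j",o["joint_pos"].round(1))
E
python3 d.py e1
```

```text
clock 20.0167 tip in bolt frame mm [-17.43  -0.58 166.66] rpy [-179.97  -15.09   15.57] F bolt [-0.21 -1.03 -1.71] M [-0.066  1.267 -0.007] op 0.0179 j [ 16.3   1.1 -36.7   0.3 -37.1  89.1]
```

View pics/e1.png

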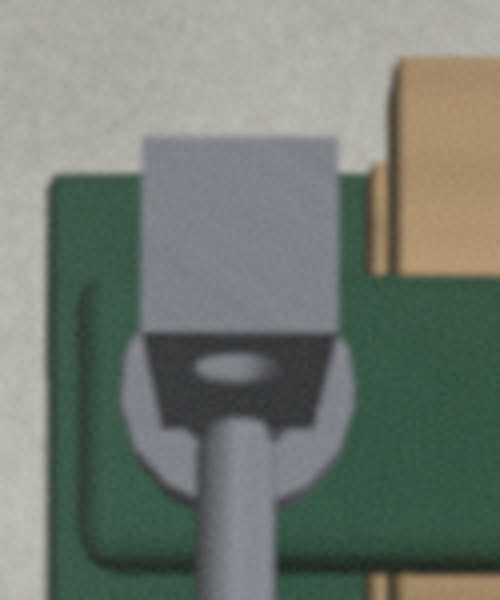

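Lateral alignment is good: the face centre is at column 240, the hole at 236 and the tip at 237 in the zoom. The height will have to be felt, so I'll creep in.

Call:
servo_tool(
  rows=[
    [[0.001,0,0.00026],[0,0,0],1],
    [[0.001,0,0.00026],[0,0,0],1],
    [[0.001,0,0.00026],[0,0,0],1],
    [[0.001,0,0.00026],[0,0,0],1],
    [[0.001,0,0.00026],[0,0,0],1],
    [[0,0,0],[0,0,0],1],
    [[0,0,0],[0,0,0],1],
  ],
)

```text
clock: 20.6
tool_pos: [0.5261, -0.0471, 0.1168]
orientation: [-180.0, -15.1, 15.6]
force: [-0.4, 0.8, -2.5]
opening: 0.0181
```

```bash
python3 d.py e2
```

```text
clock 20.65 tip in bolt frame mm [-12.09  -0.55 166.76] rpy [-179.97  -15.09   15.57] F bolt [-0.04  0.09 -1.24] M [-0.002  1.235 -0.023] op 0.0176 j [ 16.3   1.6 -36.2   0.3 -37.1  89.1]
```

Call:
servo_tool(
  rows=[
    [[0.0007,0,0.0002],[0,0,0],1],
    [[0.0007,0,0.0002],[0,0,0],1],
    [[0,0,0],[0,0,0],1],
  ],
)

```text
clock: 20.9
tool_pos: [0.5276, -0.0467, 0.1169]
orientation: [-180.0, -15.1, 15.6]
force: [-0.7, -0.2, -1.6]
opening: 0.0181
```

```bash
python3 d.py e3
```

```text
clock 20.95 tip in bolt frame mm [-10.56  -0.58 166.81] rpy [-179.97  -15.1    15.57] F bolt [ 0.13 -0.29 -1.6 ] M [-0.073  1.206  0.013] op 0.018 j [ 16.3   1.7 -36.    0.3 -37.1  89.1]
```

View pics/e3.png

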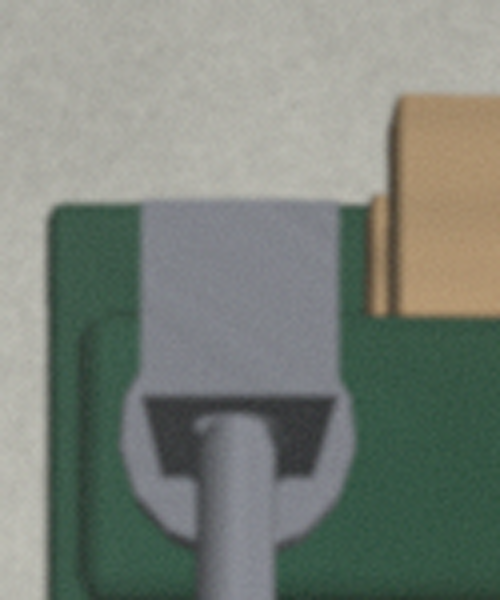

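Call:
servo_tool(
  rows=[
    [[0.0007,0,0.0002],[0,0,0],1],
    [[0.0007,0,0.0002],[0,0,0],1],
    [[0,0,0],[0,0,0],1],
  ],
)

```text
clock: 21.2
tool_pos: [0.529, -0.0463, 0.1168]
orientation: [-180.0, -15.1, 15.6]
force: [0.9, 0.2, -2.7]
opening: 0.0179
```

```bash
python3 d.py e4
```

```text
clock 21.25 tip in bolt frame mm [ -9.08  -0.57 166.77] rpy [-179.97  -15.1    15.57] F bolt [-0.03 -0.21 -1.94] M [-0.077  1.236 -0.006] op 0.0178 j [ 16.3   1.9 -35.9   0.3 -37.1  89.1]
```

Call:
servo_tool(
  rows=[
    [[0.0007,0,0.0002],[0,0,0],1],
    [[0.0007,0,0.0002],[0,0,0],1],
    [[0,0,0],[0,0,0],1],
  ],
)

```text
clock: 21.5
tool_pos: [0.5304, -0.0459, 0.1168]
orientation: [-180.0, -15.1, 15.6]
force: [0.5, -0.4, -1.8]
opening: 0.0178
```

```bash
python3 d.py e5
```

```text
clock 21.55 tip in bolt frame mm [ -7.62  -0.56 166.77] rpy [-179.97  -15.1    15.57] F bolt [-0.2   0.6  -2.16] M [-0.084  1.218  0.008] op 0.0176 j [ 16.3   2.  -35.7   0.3 -37.1  89.1]
```

View pics/e5.png

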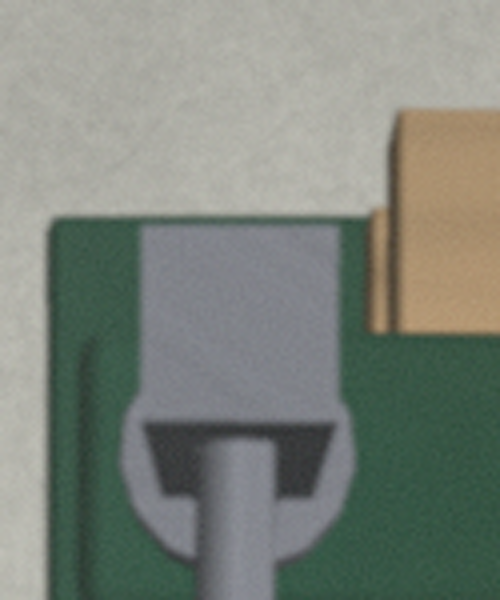

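The tip has entered the hole: the shank is cut flat at row 438 and no force is felt. I'll continue gently.

Call:
servo_tool(
  rows=[
    [[0.001,0,0.00026],[0,0,0],1],
    [[0.001,0,0.00026],[0,0,0],1],
    [[0.001,0,0.00026],[0,0,0],1],
    [[0,0,0],[0,0,0],1],
  ],
)

```text
clock: 21.88
tool_pos: [0.5335, -0.045, 0.1168]
orientation: [-180.0, -15.1, 15.6]
force: [-0.6, 0.2, -1.6]
opening: 0.0177
```

```bash
python3 d.py e6
```

```text
clock 21.9333 tip in bolt frame mm [ -4.49  -0.54 166.77] rpy [-179.97  -15.1    15.58] F bolt [ 0.77 -0.16 -2.32] M [-0.042  1.211  0.018] op 0.0176 j [ 16.3   2.3 -35.4   0.3 -37.2  89.1]
```

Call:
servo_tool(
  rows=[
    [[0.001,0,0.00026],[0,0,0],1],
    [[0.001,0,0.00026],[0,0,0],1],
    [[0.001,0,0.00026],[0,0,0],1],
    [[0.001,0,0.00026],[0,0,0],1],
    [[0,0,0],[0,0,0],1],
  ],
)

```text
clock: 22.35
tool_pos: [0.5374, -0.0439, 0.1168]
orientation: [-180.0, -15.1, 15.6]
force: [0.5, 0.2, -1.5]
opening: 0.0178
```

```bash
python3 d.py e7
```

```text
clock 22.4 tip in bolt frame mm [ -0.36  -0.57 166.82] rpy [-179.97  -15.1    15.57] F bolt [-0.4   0.53 -2.25] M [-0.082  1.161  0.006] op 0.0178 j [ 16.3   2.7 -35.    0.3 -37.2  89.1]
```

View pics/e7.png

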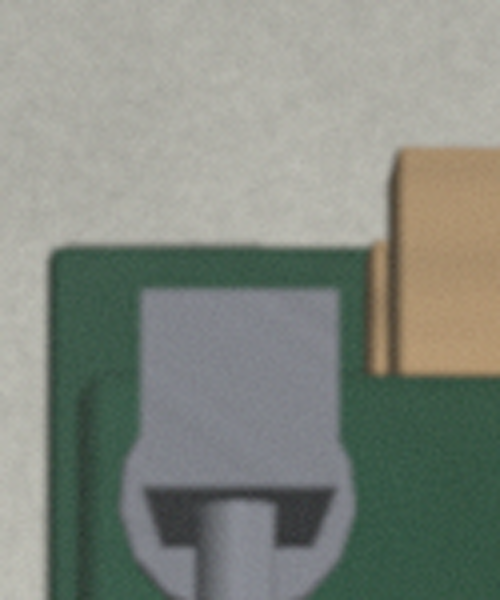

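Call:
servo_tool(
  rows=[
    [[0.0014,0,0.00037],[0,0,0],1],
    [[0.0014,0,0.00037],[0,0,0],1],
    [[0.0014,0,0.00037],[0,0,0],1],
    [[0.0014,0,0.00037],[0,0,0],1],
    [[0.0014,0,0.00037],[0,0,0],1],
    [[0,0,0],[0,0,0],1],
  ],
)

```text
clock: 22.9
tool_pos: [0.5445, -0.042, 0.1168]
orientation: [-180.0, -15.1, 15.6]
force: [-0.4, -0.7, -1.9]
opening: 0.018
```

Call:
servo_tool(
  rows=[
    [[0.0014,0,0.00037],[0,0,0],1],
    [[0.0014,0,0.00037],[0,0,0],1],
    [[0.0014,0,0.00037],[0,0,0],1],
    [[0.0014,0,0.00037],[0,0,0],1],
    [[0.0014,0,0.00037],[0,0,0],1],
    [[0,0,0],[0,0,0],1],
  ],
)

```text
clock: 23.4
tool_pos: [0.5514, -0.04, 0.1168]
orientation: [-180.0, -15.1, 15.6]
force: [0.1, -0.0, -2.3]
opening: 0.018
```

```bash
python3 d.py e8
```

```text
clock 23.45 tip in bolt frame mm [ 14.24  -0.52 166.9 ] rpy [-179.97  -15.11   15.57] F bolt [ 0.51 -0.7  -3.06] M [-0.335  1.112 -0.151] op 0.0176 j [ 16.3   4.  -33.5   0.3 -37.3  89.1]
```

View pics/e8_w.png

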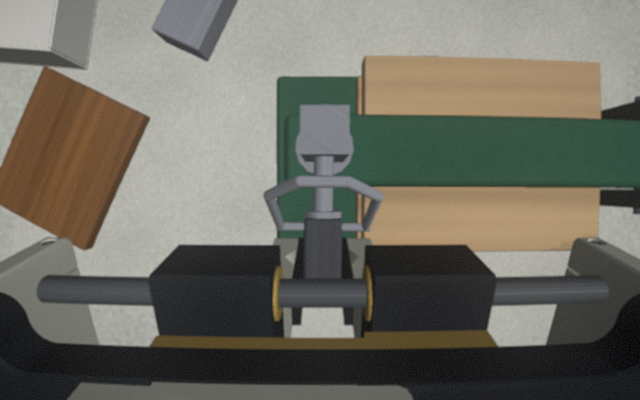

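Call:
servo_tool(
  rows=[
    [[0.0014,0,0.00037],[0,0,0],1],
    [[0.0014,0,0.00037],[0,0,0],1],
    [[0.0014,0,0.00037],[0,0,0],1],
    [[0.0014,0,0.00037],[0,0,0],1],
    [[0,0,0],[0,0,0],1],
  ],
)

```text
clock: 23.87
tool_pos: [0.557, -0.0385, 0.1169]
orientation: [-180.0, -15.1, 15.6]
force: [-0.4, -0.4, -3.4]
opening: 0.0178
```

```bash
python3 d.py e9
```

```text
clock 23.9167 tip in bolt frame mm [ 20.    -0.54 166.89] rpy [-179.98  -15.1    15.57] F bolt [ 0.27 -0.33 -2.95] M [-0.473  1.227 -0.217] op 0.0181 j [ 16.3   4.5 -33.    0.3 -37.4  89.1]
```

Call:
servo_tool(
  rows=[
    [[0.0014,0.0002,0.0005],[0,0,0],1],
    [[0.0014,0.0002,0.0005],[0,0,0],1],
    [[0.0014,0,0.00037],[0,0,0],1],
    [[0.0014,0,0.00037],[0,0,0],1],
    [[0,0,0],[0,0,0],1],
  ],
)

```text
clock: 24.33
tool_pos: [0.563, -0.0372, 0.1168]
orientation: [-180.0, -15.1, 15.6]
force: [-0.2, -0.1, -1.0]
opening: 0.0179
```

```bash
python3 d.py e10
```

```text
clock 24.3833 tip in bolt frame mm [ 25.95  -0.82 166.8 ] rpy [-179.97  -15.11   15.58] F bolt [-0.08 -0.23 -1.36] M [-0.096  1.275 -0.008] op 0.0179 j [ 16.2   5.1 -32.3   0.2 -37.5  89.2]
```

Call:
servo_tool(
  rows=[
    [[0.0014,0,0.0004],[0,0,0],1],
    [[0.0014,0,0.0004],[0,0,0],1],
    [[0.0014,0,0.0004],[0,0,0],1],
    [[0.0014,0,0.0004],[0,0,0],1],
    [[0.0014,0,0.0004],[0,0,0],1],
    [[0,0,0],[0,0,0],1],
  ],
)

```text
clock: 24.88
tool_pos: [0.5698, -0.0353, 0.1166]
orientation: [-180.0, -15.1, 15.6]
force: [-0.1, 0.5, -2.5]
opening: 0.0176
```

```bash
python3 d.py e11
```

```text
clock 24.9333 tip in bolt frame mm [ 33.05  -0.85 166.52] rpy [-179.97  -15.09   15.57] F bolt [-0.07  0.32 -2.44] M [-0.078  1.186 -0.027] op 0.0182 j [ 16.2   5.8 -31.6   0.2 -37.6  89.2]
```

Call:
servo_tool(
  rows=[
    [[0.001,0,0.00026],[0,0,0],1],
    [[0.001,0,0.00026],[0,0,0],1],
    [[0.001,0,0.00026],[0,0,0],1],
    [[0,0,0],[0,0,0],1],
  ],
)

```text
clock: 25.27
tool_pos: [0.5727, -0.0345, 0.1167]
orientation: [-180.0, -15.1, 15.6]
force: [0.6, -0.7, -2.0]
opening: 0.0176
```

```bash
python3 d.py e12
```

```text
clock 25.3167 tip in bolt frame mm [ 36.16  -0.86 166.62] rpy [-179.97  -15.1    15.57] F bolt [ 0.44 -0.22 -2.24] M [-0.079  1.287 -0.025] op 0.018 j [ 16.2   6.  -31.3   0.2 -37.6  89.2]
```

View pics/e12_w.png

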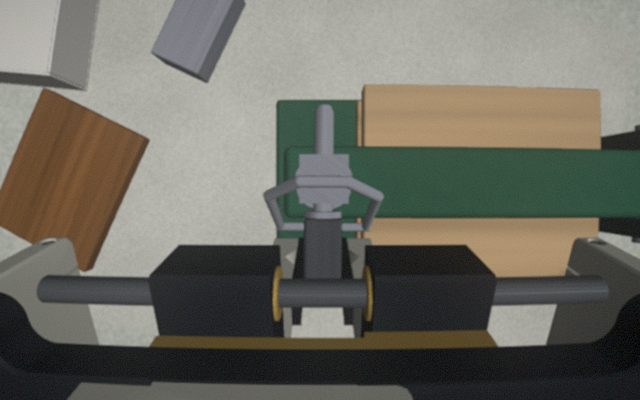

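The shank tip now shows beyond the bolt at (324,107). About 4 mm is left, so I'll creep until the flange seats.

Call:
servo_tool(
  rows=[
    [[0.001,0,0.00026],[0,0,0],1],
    [[0.001,0,0.00026],[0,0,0],1],
    [[0,0,0],[0,0,0],1],
  ],
)

```text
clock: 25.57
tool_pos: [0.5747, -0.034, 0.1167]
orientation: [-180.0, -15.1, 15.6]
force: [-0.0, -0.1, -0.3]
opening: 0.0179
```

Call:
servo_tool(
  rows=[
    [[0.0007,0,0.0002],[0,0,0],1],
    [[0,0,0],[0,0,0],1],
  ],
)

```text
clock: 25.73
tool_pos: [0.5753, -0.0338, 0.1166]
orientation: [-180.0, -15.1, 15.6]
force: [0.3, 0.6, -2.0]
opening: 0.0176
```

Call:
servo_tool(
  rows=[
    [[0.0005,0,0.00014],[0,0,0],1],
    [[0,0,0],[0,0,0],1],
  ],
)

```text
clock: 25.9
tool_pos: [0.5757, -0.0337, 0.1166]
orientation: [-180.0, -15.1, 15.6]
force: [-0.6, 0.5, -1.9]
opening: 0.0179
```

```bash
python3 d.py e13
```

```text
clock 25.95 tip in bolt frame mm [ 39.38  -0.87 166.63] rpy [-179.97  -15.1    15.57] F bolt [ 0.16  0.23 -1.27] M [-0.103  1.213  0.009] op 0.0177 j [ 16.2   6.3 -30.9   0.2 -37.7  89.2]
```

Call:
servo_tool(
  rows=[
    [[0.0005,0,0.00014],[0,0,0],1],
    [[0,0,0],[0,0,0],1],
  ],
)

```text
clock: 26.12
tool_pos: [0.5763, -0.0335, 0.1166]
orientation: [-180.0, -15.1, 15.6]
force: [-0.1, 0.8, -1.1]
opening: 0.0179
```

Call:
servo_tool(
  rows=[
    [[0.0005,0,0.00014],[0,0,0],1],
    [[0,0,0],[0,0,0],1],
  ],
)

```text
clock: 26.28
tool_pos: [0.5767, -0.0334, 0.1166]
orientation: [-180.0, -15.1, 15.6]
force: [0.1, 0.4, -2.5]
opening: 0.0179
```

Call:
servo_tool(
  rows=[
    [[0.0005,0,0.00014],[0,0,0],1],
    [[0,0,0],[0,0,0],1],
  ],
)

```text
clock: 26.45
tool_pos: [0.5768, -0.0334, 0.1164]
orientation: [-180.0, -15.1, 15.6]
force: [-1.3, -0.9, -0.7]
opening: 0.0179
```

```bash
python3 d.py e14
```

```text
clock 26.5 tip in bolt frame mm [ 40.54  -0.87 166.38] rpy [-179.97  -15.06   15.56] F bolt [-1.54 -0.21 -1.53] M [-0.046  1.783 -0.034] op 0.0179 j [ 16.2   6.4 -30.8   0.2 -37.7  89.3]
```

View pics/e14_w.png

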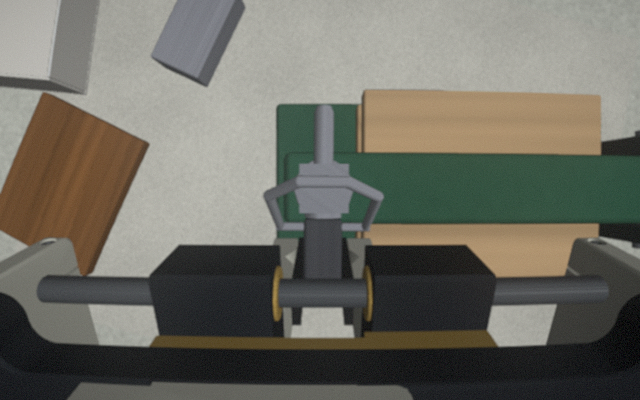

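Contact is made at tip x ≈40.5 mm (40 expected when home), with Fx starting at -1.5 N. I'll press a little more to seat it.

Call:
servo_tool(
  rows=[
    [[0.0005,0,0.00014],[0,0,0],1],
    [[0,0,0],[0,0,0],1],
  ],
)

```text
clock: 26.67
tool_pos: [0.5768, -0.0334, 0.1162]
orientation: [-180.0, -15.0, 15.6]
force: [-4.9, -0.6, 1.1]
opening: 0.0179
```

Call:
servo_tool(
  rows=[
    [[0.0004,0,0.0001],[0,0,0],1],
    [[0,0,0],[0,0,0],1],
  ],
)

```text
clock: 26.83
tool_pos: [0.5768, -0.0335, 0.1161]
orientation: [-180.0, -15.0, 15.6]
force: [-5.8, -0.7, 1.5]
opening: 0.0181
```

```bash
python3 d.py e15
```

```text
clock 26.8833 tip in bolt frame mm [ 40.62  -0.95 166.01] rpy [-179.96  -14.98   15.55] F bolt [-6.19  0.9   2.11] M [0.067 3.029 0.088] op 0.0177 j [ 16.2   6.5 -30.7   0.2 -37.8  89.3]
```

Seated: -6 N axial with no further travel. Releasing and backing off along the tool axis.

Call:
servo_tool(
  rows=[
    [[-0.0004,0,-0.0001],[0,0,0],1],
    [[0,0,0],[0,0,0],0],
    [[0,0,0],[0,0,0],0],
    [[0,0,0],[0,0,0],0],
    [[0,0,0],[0,0,0],0],
    [[0,0,0],[0,0,0],0],
    [[0,0,0],[0,0,0],0],
    [[0,0,0],[0,0,0],0],
    [[0,0,-0.006],[0,0,0],0],
    [[0,0,-0.01],[0,0,0],0],
    [[0,0,-0.015],[0,0,0],0],
    [[0,0,-0.02],[0,0,0],0],
    [[0,0,-0.02],[0,0,0],0],
    [[0,0,-0.02],[0,0,0],0],
    [[0,0,-0.02],[0,0,0],0],
    [[0,0,-0.01],[0,0,0],0],
    [[0,0,0],[0,0,0],1],
    [[0,0,0],[0,0,0],1],
    [[0,0,0],[0,0,0],1],
  ],
)

```text
clock: 28.47
tool_pos: [0.5468, -0.0416, 0.2324]
orientation: [-179.9, -15.0, 15.6]
force: [1.1, 0.3, 0.1]
opening: 0.0729
```

```bash
python3 d.py f1; python3 - <<'E'
from v import *
s=optics.snapshot("side");t=optics.snapshot("top");w=optics.snapshot("wrist")
for n,i in zip("wst",(w,s,t)): cv2.imwrite(f"pics/f1_{n}.png",i[:,:,::-1])
z=np.zeros((600,800,3),np.uint8)
z[:300,:400]=cv2.resize(s[215:305,350:470],(400,300),interpolation=2)
z[:300,400:]=cv2.resize(t[120:195,400:500],(400,300),interpolation=2)
z[300:550,:400]=cv2.resize(w,(400,250))
cv2.imwrite("pics/f1.png",z[:,:,::-1])
E
```

```text
clock 28.5167 tip in bolt frame mm [  9.4   -0.9  281.98] rpy [-179.95  -14.99   15.56] F bolt [-0.43  0.73  0.07] M [-0.07   1.015  0.032] op 0.069 j [ 16.2  -2.5 -23.7   0.1 -53.8  89.3]
```

View pics/f1.png

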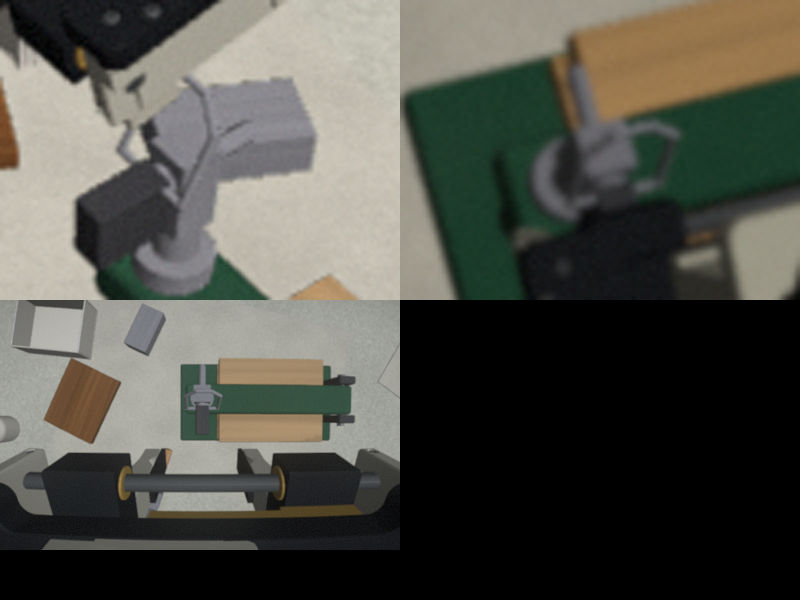

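The pin is home with its head against the bolt. The ring straddles the bolt and is still up. I'll measure the bar.

```bash
python3 - <<'E'
from v import *
w=cv2.imread("pics/f1_w.png");s=cv2.imread("pics/f1_s.png")
a=cv2.resize(w[90:230,270:400],None,fx=4.2,fy=4.2,interpolation=2)[:588,:546]
cv2.imwrite("pics/f1_wz.png",a)
cv2.imwrite("pics/f1_sz.png",cv2.resize(s[220:310,365:465],None,fx=6,fy=6,interpolation=2))
W=optics.camera_info("wrist");S=optics.camera_info("side")
R=Ro.from_euler("z",15.45,degrees=True);b=np.array([.6008,-.0262,0])
for an in (0.95,1.1,1.2,1.3):
  for y in (-8,8):
    p=R.apply(np.array([-32+14+49*np.cos(an),y,142+30.5+49*np.sin(an)])/1e3)+b
    print(an,y,"wz",((proj(W,p)[0]-[270,90]+.5)*4.2).round(0),"sz",((proj(S,p)[0]-[365,220]+.5)*6).round(0))
p=R.apply(np.array([40,0,166])/1e3)+b
print("tip wz",((proj(W,p)[0]-[270,90]+.5)*4.2).round(0))
E
```

```text
0.95 -8 wz [264. 173.] sz [309. 130.]
0.95 8 wz [168. 173.] sz [264.  93.]
1.1 -8 wz [265. 207.] sz [290. 128.]
1.1 8 wz [167. 207.] sz [245.  90.]
1.2 -8 wz [265. 233.] sz [276. 129.]
1.2 8 wz [167. 233.] sz [231.  91.]
1.3 -8 wz [266. 261.] sz [262. 132.]
1.3 8 wz [166. 261.] sz [216.  94.]
tip wz [218.  65.]
```

View pics/f1_wz.png

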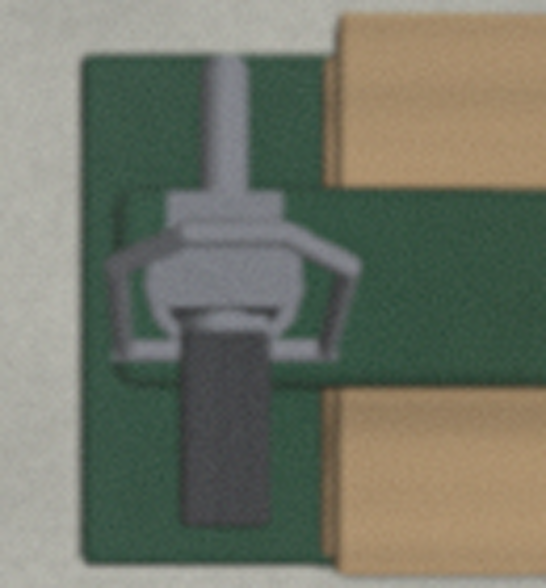

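View pics/f1_sz.png

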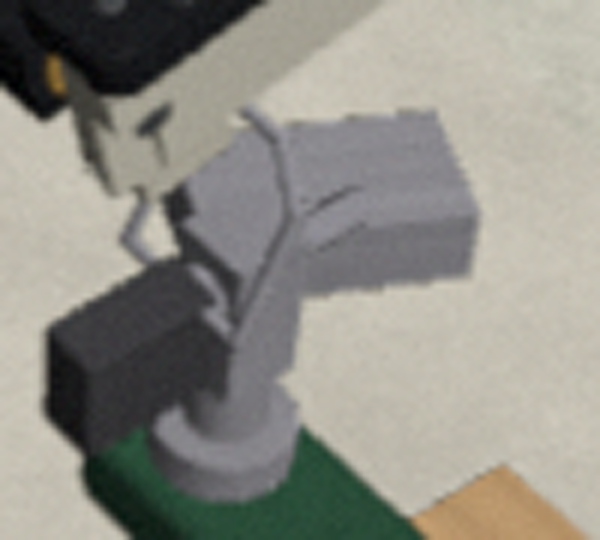

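The bar sits at a ring angle of about 1.2, matching the predictions in both views (wrist zoom row 232, side zoom near (280,132)). Next I'll turn the tool vertical with the fingers shut and move above the bar.

```bash
cat > rr.py <<'E'
from v import *
R15=Ro.from_euler("z",15.45,degrees=True);B=np.array([.6008,-.0262,0])
def st():
    o=telemetry.get_obs();R=Ro.from_euler("xyz",o["orientation"],degrees=True)
    t=R15.inv().apply(o["tool_pos"]-.035*R.as_matrix()[:,2]-B)*1e3
    print("clock",round(o["clock"],2),"fingertip in bolt frame mm",t.round(2),"rpy",o["orientation"].round(2),"F bolt",R15.inv().apply(o["force"]).round(2),"M",o["moment"].round(2),"op",round(o["opening"],4))
def to(x,y,z,pitch=0):
    R1=Ro.from_euler("xyz",[180,pitch,15.5],degrees=True)
    rel(R15.apply(np.array([x,y,z])/1e3)+B+.035*R1.as_matrix()[:,2],[180,pitch,15.5])
if __name__=="__main__":
    import sys
    st(); to(*map(float,sys.argv[1:4]))
E
python3 rr.py 1 -1 240
```

```text
clock 28.67 fingertip in bolt frame mm [-65.    -0.62 266.1 ] rpy [-179.96  -14.99   15.57] F bolt [ 0.45 -0.58 -0.31] M [-0.31  0.95  0.01] op 0.0569
clock 28.6667 tcp [ 0.547  -0.0417  0.2323] rpy [-179.96  -14.99   15.57] j [ 16.2  -2.5 -23.7   0.2 -53.8  89.3] f [ 0.59 -0.44 -0.31] op 0.0569
shift in tool mm [47.95  0.56 41.09]
turn units [-0.007 -2.499  0.012]
```

Call:
servo_tool(
  rows=[
    [[0,0,-0.005],[0,-0.5,0],1],
    [[0,0,0],[0,-0.5,0],1],
    [[0,0,0],[0,-0.5,0],1],
    [[0,0,0],[0,-0.5,0],1],
    [[0,0,0],[0,-0.5,0],1],
    [[0,0,0],[0,0,0],1],
    [[0,0,0],[0,0,0],1],
    [[0,0,0],[0,0,0],1],
    [[0,0,0],[0,0,0],1],
  ],
)

```text
clock: 29.42
tool_pos: [0.5456, -0.0421, 0.2382]
orientation: [-180.0, -0.1, 15.6]
force: [0.2, -0.0, -0.1]
opening: 0.0011
```

```bash
python3 rr.py 1 -1 240
```

```text
clock 29.42 fingertip in bolt frame mm [-57.5   -0.66 273.15] rpy [-1.7997e+02 -1.3000e-01  1.5580e+01] F bolt [ 0.18 -0.07 -0.11] M [-0.13  0.14  0.01] op 0.0011
clock 29.4167 tcp [ 0.5456 -0.0421  0.2382] rpy [-1.7997e+02 -1.3000e-01  1.5580e+01] j [ 16.1   6.8 -11.3  -0.  -71.8  89.5] f [ 0.2  -0.02 -0.11] op 0.0011
shift in tool mm [58.34  0.51 33.29]
turn units [-0.005 -0.022  0.013]
```

Call:
servo_tool(
  rows=[
    [[0.008,0,0],[0,0,0],1],
    [[0.01,0,0],[0,0,0],1],
    [[0.012,0,0.003],[0,0,0],1],
    [[0.012,0,0.006],[0,0,0],1],
    [[0.01,0,0.006],[0,0,0],1],
    [[0.006,0,0.006],[0,0,0],1],
    [[0,0,0.004],[0,0,0],1],
    [[0,0,0],[0,0,0],1],
    [[0,0,0],[0,0,0],1],
  ],
)

```text
clock: 30.17
tool_pos: [0.6016, -0.0265, 0.2127]
orientation: [-180.0, -0.0, 15.6]
force: [0.2, -0.7, -0.3]
opening: 0.0003
```

```bash
python3 rr.py 1 -1 225; cat > q.py <<'E'
from v import *
import sys
n=sys.argv[1]
s=optics.snapshot("side");w=optics.snapshot("wrist")
z=np.zeros((560,800,3),np.uint8)
z[:300,:400]=cv2.resize(s[215:305,350:470],(400,300),interpolation=2)
z[:250,400:]=cv2.resize(w,(400,250))
z[300:560,400:]=cv2.resize(w[150:280,220:420],(400,260),interpolation=2)
cv2.imwrite(f"pics/{n}.png",z[:,:,::-1])
E
python3 q.py g1
```

```text
clock 30.17 fingertip in bolt frame mm [  0.63  -0.54 247.74] rpy [-1.7997e+02 -2.0000e-02  1.5580e+01] F bolt [ 0.   -0.68 -0.25] M [-0.13  0.13 -0.01] op 0.0003
clock 30.1667 tcp [ 0.6016 -0.0265  0.2127] rpy [-1.7997e+02 -2.0000e-02  1.5580e+01] j [ 16.   12.9  -7.   -0.  -70.1  89.6] f [ 0.18 -0.65 -0.25] op 0.0003
shift in tool mm [ 0.35  0.49 22.74]
turn units [-0.005 -0.004  0.013]
```

View pics/g1.png

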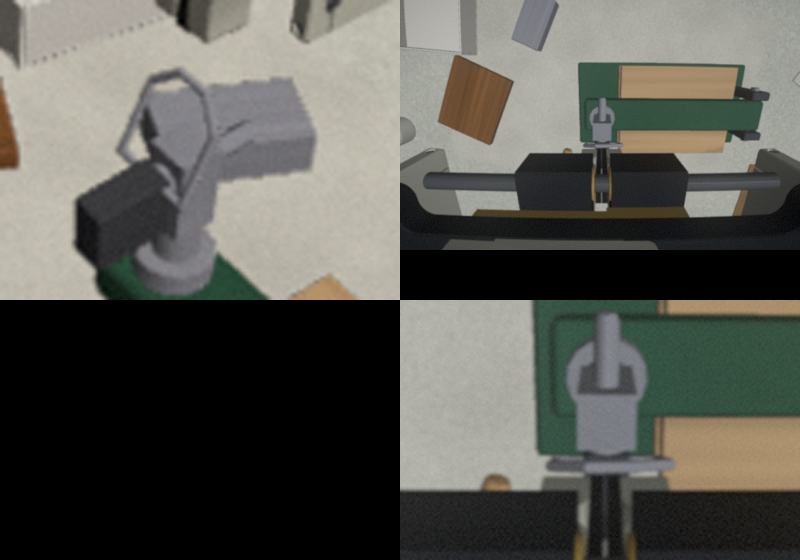

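Call:
servo_tool(
  rows=[
    [[0.001,0,0.005],[0,0,0],1],
    [[0.001,0.0005,0.006],[0,0,0],1],
    [[0,0,0.006],[0,0,0],1],
    [[0,0,0.004],[0,0,0],1],
    [[0,0,0.002],[0,0,0],1],
    [[0,0,0],[0,0,0],1],
  ],
)

```text
clock: 30.77
tool_pos: [0.6036, -0.0264, 0.1895]
orientation: [-180.0, -0.0, 15.6]
force: [-0.3, 0.4, -0.3]
opening: 0.0002
```

Call:
servo_tool(
  rows=[
    [[0,0,0.002],[0,0,0],1],
    [[0,0,0.002],[0,0,0],1],
    [[0,0,0],[0,0,0],1],
  ],
)

```text
clock: 31.02
tool_pos: [0.604, -0.0263, 0.186]
orientation: [-180.0, -0.1, 15.6]
force: [0.3, 0.4, 0.4]
opening: 0.0007
```

```bash
python3 rr.py 1 -1 225; python3 q.py g2
```

```text
clock 31.02 fingertip in bolt frame mm [  2.97  -0.96 221.04] rpy [-1.7996e+02 -8.0000e-02  1.5570e+01] F bolt [0.38 0.35 0.39] M [-0.05  0.2   0.  ] op 0.0007
clock 31.0167 tcp [ 0.604  -0.0263  0.186 ] rpy [-1.7996e+02 -8.0000e-02  1.5570e+01] j [ 16.   14.1  -9.   -0.  -66.8  89.6] f [0.28 0.44 0.39] op 0.0007
shift in tool mm [-2.01  0.06 -3.96]
turn units [-0.006 -0.014  0.012]
```

View pics/g2.png

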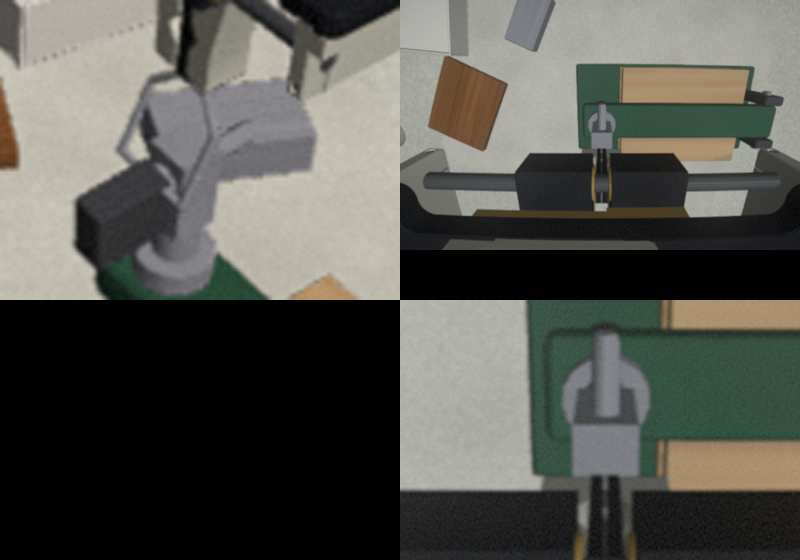

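Call:
servo_tool(
  rows=[
    [[0,0,0.001],[0,0,0],1],
    [[0.001,0,0.001],[0,0,0],1],
    [[0.002,0,0.001],[0,0,0],1],
    [[0,0,0],[0,0,0],1],
  ],
)

```text
clock: 31.45
tool_pos: [0.6073, -0.0255, 0.1833]
orientation: [-180.0, -0.1, 15.6]
force: [-0.2, 1.2, 0.5]
opening: 0.0002
```

```bash
python3 rr.py 1 -1 225; python3 q.py g3
```

```text
clock 31.45 fingertip in bolt frame mm [  6.4   -1.06 218.28] rpy [-1.7998e+02 -1.0000e-01  1.5580e+01] F bolt [0.1  1.26 0.49] M [-0.15  0.23 -0.01] op 0.0002
clock 31.45 tcp [ 0.6073 -0.0255  0.1833] rpy [-1.7998e+02 -1.0000e-01  1.5580e+01] j [ 16.   14.5  -8.8  -0.  -66.6  89.6] f [-0.24  1.24  0.49] op 0.0002
shift in tool mm [-5.45 -0.07 -6.73]
turn units [-0.003 -0.017  0.014]
```

View pics/g3.png

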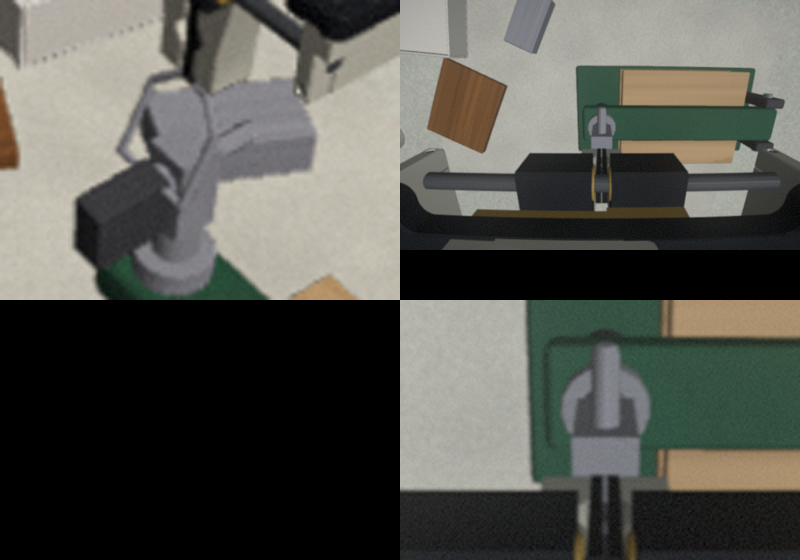

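Call:
servo_tool(
  rows=[
    [[-0.002,0,0.001],[0,0,0],1],
    [[-0.001,0,0.001],[0,0,0],1],
    [[0,0,0.001],[0,0,0],1],
    [[0,0,0],[0,0,0],1],
  ],
)

```text
clock: 31.88
tool_pos: [0.6062, -0.0262, 0.1825]
orientation: [180.0, -0.4, 15.6]
force: [1.8, 1.1, 8.3]
opening: 0.0002
```

```bash
python3 rr.py 1 -1 225; python3 q.py g4
```

```text
clock 31.88 fingertip in bolt frame mm [  4.95  -1.42 217.47] rpy [179.95  -0.39  15.62] F bolt [2.03 0.59 8.29] M [ 0.13 -0.56 -0.02] op 0.0002
clock 31.8833 tcp [ 0.6062 -0.0262  0.1825] rpy [179.95  -0.39  15.62] j [ 16.   14.2  -9.3   0.1 -66.1  89.6] f [1.79 1.11 8.29] op 0.0002
shift in tool mm [-4.13 -0.45 -7.56]
turn units [ 0.008 -0.065  0.02 ]
```

View pics/g4.png

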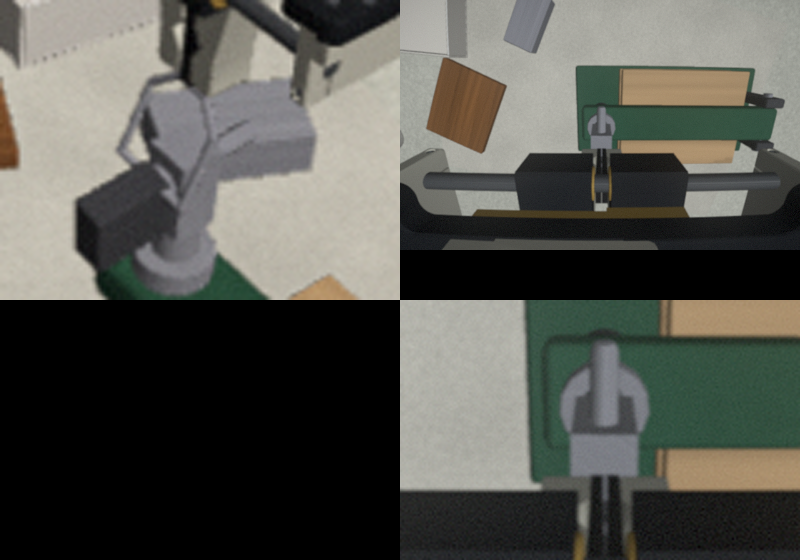

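Call:
servo_tool(
  rows=[
    [[0.001,0,-0.0005],[0,0,0],1],
    [[0.002,0,0],[0,0,0],1],
    [[0.0025,0,0.0005],[0,0,0],1],
    [[0,0,0],[0,0,0],1],
  ],
)

```text
clock: 32.32
tool_pos: [0.6104, -0.0247, 0.181]
orientation: [-180.0, -0.2, 15.6]
force: [0.2, 0.3, 6.2]
opening: 0.0004
```

```bash
python3 rr.py 1 -1 225; python3 q.py g5
```

```text
clock 32.32 fingertip in bolt frame mm [  9.49  -1.15 215.96] rpy [-180.     -0.2    15.59] F bolt [0.25 0.21 6.18] M [ 0.06 -0.33 -0.03] op 0.0004
clock 32.3167 tcp [ 0.6104 -0.0247  0.181 ] rpy [-180.     -0.2    15.59] j [ 16.   14.8  -8.7  -0.  -66.3  89.6] f [0.19 0.27 6.18] op 0.0004
shift in tool mm [-8.58 -0.17 -9.06]
turn units [-0.    -0.033  0.015]
```

View pics/g5.png

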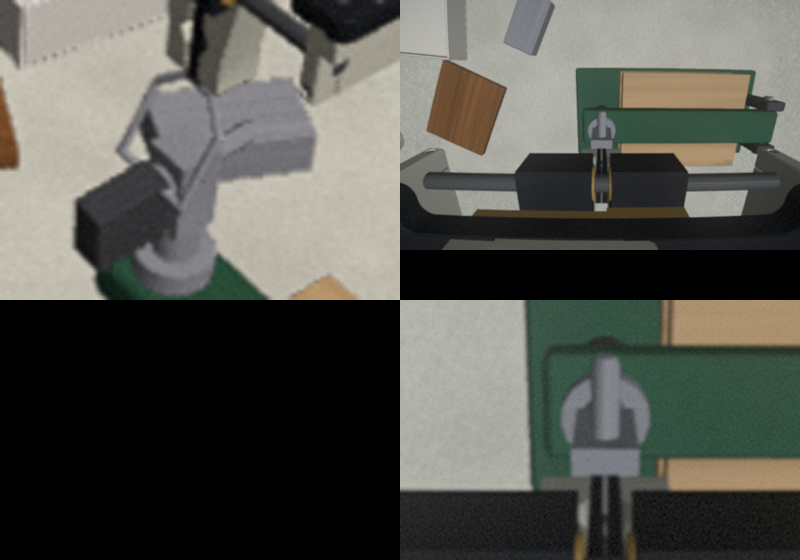

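The ring is moving forward with the finger. I'll follow the bar's arc.

Call:
servo_tool(
  rows=[
    [[0.002,0,0.0008],[0,0,0],1],
    [[0.002,0,0.0012],[0,0,0],1],
    [[0.002,0,0.0014],[0,0,0],1],
    [[0.002,0,0.0014],[0,0,0],1],
    [[0.0018,0,0.0016],[0,0,0],1],
    [[0.0018,0,0.0016],[0,0,0],1],
    [[0.0012,0,0.0018],[0,0,0],1],
    [[0.0012,0,0.0018],[0,0,0],1],
    [[0,0,0],[0,0,0],1],
  ],
)

```text
clock: 33.17
tool_pos: [0.6254, -0.0205, 0.1697]
orientation: [180.0, -0.4, 15.6]
force: [4.1, 2.3, 5.0]
opening: 0.0006
```

```bash
python3 rr.py 26.4 -1 200; python3 q.py g6
```

```text
clock 33.17 fingertip in bolt frame mm [ 24.96  -1.04 204.74] rpy [179.99  -0.36  15.61] F bolt [4.6  1.08 4.96] M [ 0.36 -1.34  0.02] op 0.0006
clock 33.1667 tcp [ 0.6254 -0.0205  0.1697] rpy [179.99  -0.36  15.61] j [ 16.   16.5  -7.9   0.  -65.2  89.6] f [4.15 2.27 4.96] op 0.0006
shift in tool mm [ 1.19 -0.05  4.75]
turn units [ 0.002 -0.061  0.019]
```

View pics/g6.png

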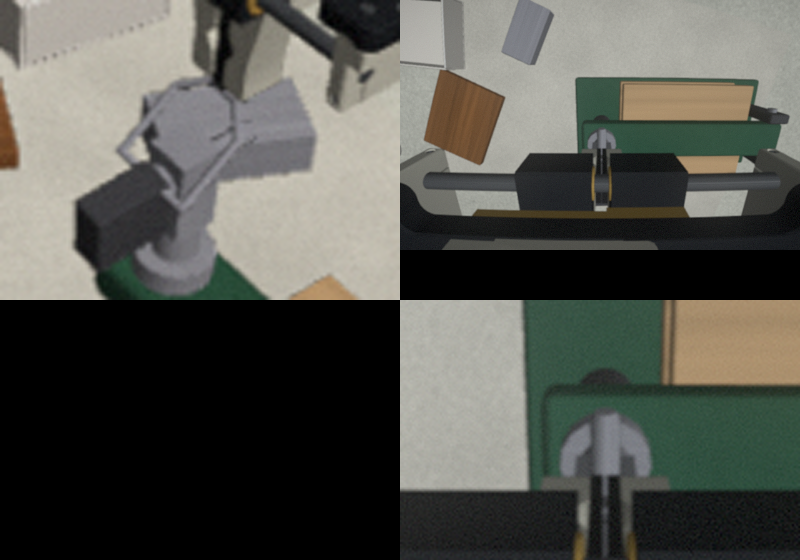

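The forward force of +4.6 N says the bar is on the finger's rear edge, so the finger leads too much. I'll lift, step back and re-seat over the bar.

Call:
servo_tool(
  rows=[
    [[0.0005,0,-0.003],[0,0,0],1],
    [[0,0,-0.004],[0,0,0],1],
    [[0,0,-0.004],[0,0,0],1],
    [[-0.004,0,0],[0,0.05,0],1],
    [[-0.004,0,0],[0,0,0],1],
    [[-0.002,0,0],[0,0,0],1],
    [[0,0,0],[0,0,0],1],
  ],
)

```text
clock: 33.85
tool_pos: [0.6129, -0.0238, 0.1797]
orientation: [-180.0, -0.4, 15.6]
force: [0.3, -0.6, -0.7]
opening: 0.0002
```

```bash
python3 rr.py 15 -1 211; python3 q.py g7
```

```text
clock 33.85 fingertip in bolt frame mm [ 12.05  -0.96 214.71] rpy [-179.96   -0.38   15.57] F bolt [ 0.13 -0.63 -0.71] M [-0.08  0.09  0.05] op 0.0002
clock 33.85 tcp [ 0.6129 -0.0238  0.1797] rpy [-179.96   -0.38   15.57] j [ 16.   15.   -8.7  -0.  -66.   89.6] f [ 0.29 -0.57 -0.71] op 0.0002
shift in tool mm [2.7  0.07 3.72]
turn units [-0.007 -0.063  0.011]
```

View pics/g7.png

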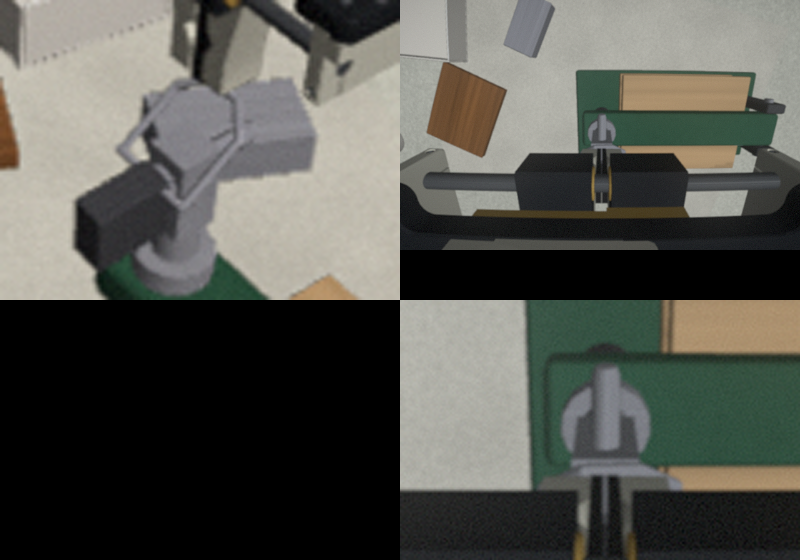

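```bash
python3 - <<'E'
from rr import *
W=optics.camera_info("wrist");S=optics.camera_info("side")
P=lambda x,y,z:R15.apply(np.array([x,y,z])/1e3)+B
for a in (.6,.7,.8,.9,1.0):
    q=[P(-18+49*np.cos(a),y,172.5+49*np.sin(a)) for y in (-8,8)]
    print(a,(q[0]-q[0]).sum(),"bar x,z",(-18+49*np.cos(a)).round(1),(172.5+49*np.sin(a)).round(1),"W",proj(W,q[0])[0].round(1),"side zoom",[((proj(S,v)[0]-[350,215])*3.333).round(0).tolist() for v in q])
print("tip W",proj(W,P(40,-.9,166)))
E
```

```text
0.6 0.0 bar x,z 22.4 200.2 W [333.7 227.3] side zoom [[239.0, 98.0], [213.0, 78.0]]
0.7 0.0 bar x,z 19.5 204.1 W [333.9 234.7] side zoom [[234.0, 94.0], [209.0, 73.0]]
0.8 0.0 bar x,z 16.1 207.7 W [334.  242.7] side zoom [[229.0, 91.0], [204.0, 70.0]]
0.9 0.0 bar x,z 12.5 210.9 W [334.1 251.2] side zoom [[223.0, 88.0], [198.0, 67.0]]
1.0 0.0 bar x,z 8.5 213.7 W [334.2 260.1] side zoom [[217.0, 87.0], [191.0, 66.0]]
tip W [[321.59339351 183.24599577]]
```

The ring is now at about 0.67 rad, by wrist row 231 and the side corner near (236,98), so it has followed. I'll go on from above the bar and track the arc.

Call:
servo_tool(
  rows=[
    [[0.003,0,0],[0,-0.05,0],1],
    [[0.003,0,0.001],[0,0,0],1],
    [[0.003,0,0.002],[0,0,0],1],
    [[0.0015,0,0.004],[0,0,0],1],
    [[0.0005,0,0.003],[0,0,0],1],
    [[0.0005,0,0.0015],[0,0,0],1],
    [[0,0,0],[0,0,0],1],
  ],
)

```text
clock: 34.53
tool_pos: [0.6255, -0.0204, 0.1683]
orientation: [-180.0, -0.2, 15.6]
force: [0.8, -0.1, 1.4]
opening: 0.0004
```

```bash
python3 rr.py 23 -1 200
```

```text
clock 34.53 fingertip in bolt frame mm [ 25.29  -0.97 203.26] rpy [-1.7999e+02 -1.5000e-01  1.5590e+01] F bolt [ 0.73 -0.31  1.39] M [-0.02 -0.13  0.  ] op 0.0004
clock 34.5333 tcp [ 0.6255 -0.0204  0.1683] rpy [-1.7999e+02 -1.5000e-01  1.5590e+01] j [ 16.   16.7  -7.8  -0.  -65.3  89.6] f [ 0.79 -0.1   1.39] op 0.0004
shift in tool mm [-2.39  0.03  3.26]
turn units [-0.002 -0.025  0.016]
```

Call:
servo_tool(
  rows=[
    [[0.001,0,0.002],[0,0,0],1],
    [[0.001,0,0.002],[0,0,0],1],
    [[0.001,0,0.002],[0,0,0],1],
    [[0.001,0,0.002],[0,0,0],1],
    [[0.001,0,0.002],[0,0,0],1],
    [[0,0,0],[0,0,0],1],
  ],
)

```text
clock: 35.03
tool_pos: [0.6292, -0.0192, 0.1575]
orientation: [-180.0, -0.0, 15.6]
force: [1.3, 0.1, 1.4]
opening: 0.0004
```

```bash
python3 rr.py 28 -1 191; python3 q.py g8
```

```text
clock 35.03 fingertip in bolt frame mm [ 29.26  -0.86 192.51] rpy [-1.7996e+02 -2.0000e-02  1.5570e+01] F bolt [ 1.24 -0.25  1.43] M [ 0.13 -0.31 -0.01] op 0.0004
clock 35.0333 tcp [ 0.6292 -0.0192  0.1575] rpy [-1.7996e+02 -2.0000e-02  1.5570e+01] j [ 16.   17.6  -8.   -0.  -64.4  89.6] f [1.27 0.09 1.43] op 0.0004
shift in tool mm [-1.27  0.16  1.51]
turn units [-0.007 -0.004  0.012]
```

View pics/g8.png

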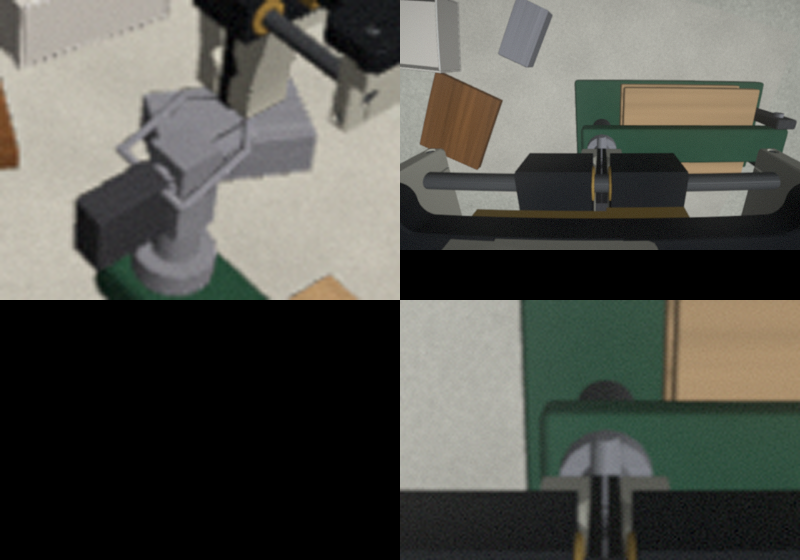

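The ring is following smoothly, with about 1.5 N of contact force.

Call:
servo_tool(
  rows=[
    [[0.0006,0,0.002],[0,0,0],1],
    [[0.0006,0,0.002],[0,0,0],1],
    [[0.0005,0,0.002],[0,0,0],1],
    [[0.0005,0,0.002],[0,0,0],1],
    [[0.0004,0,0.002],[0,0,0],1],
    [[0,0,0],[0,0,0],1],
  ],
)

```text
clock: 35.63
tool_pos: [0.6318, -0.0185, 0.1476]
orientation: [-180.0, -0.0, 15.6]
force: [0.8, 0.5, 1.1]
opening: 0.0004
```

Call:
servo_tool(
  rows=[
    [[0.0003,0,0.0015],[0,0,0],1],
    [[0.0003,0,0.0015],[0,0,0],1],
    [[0.0002,0,0.0015],[0,0,0],1],
    [[0,0,0],[0,0,0],1],
  ],
)

```text
clock: 35.97
tool_pos: [0.6328, -0.0182, 0.1434]
orientation: [-180.0, -0.1, 15.6]
force: [0.8, 0.9, 0.6]
opening: 0.0004
```

```bash
python3 rr.py 33 -1 172; python3 q.py g9
```

```text
clock 35.97 fingertip in bolt frame mm [ 32.92  -0.86 178.39] rpy [-1.7997e+02 -7.0000e-02  1.5580e+01] F bolt [0.98 0.71 0.59] M [ 0.04 -0.14 -0.04] op 0.0004
clock 35.9667 tcp [ 0.6328 -0.0182  0.1434] rpy [-1.7997e+02 -7.0000e-02  1.5580e+01] j [ 16.   18.4  -8.7  -0.  -62.8  89.6] f [0.76 0.95 0.59] op 0.0004
shift in tool mm [0.03 0.17 6.39]
turn units [-0.006 -0.012  0.013]
```

View pics/g9.png

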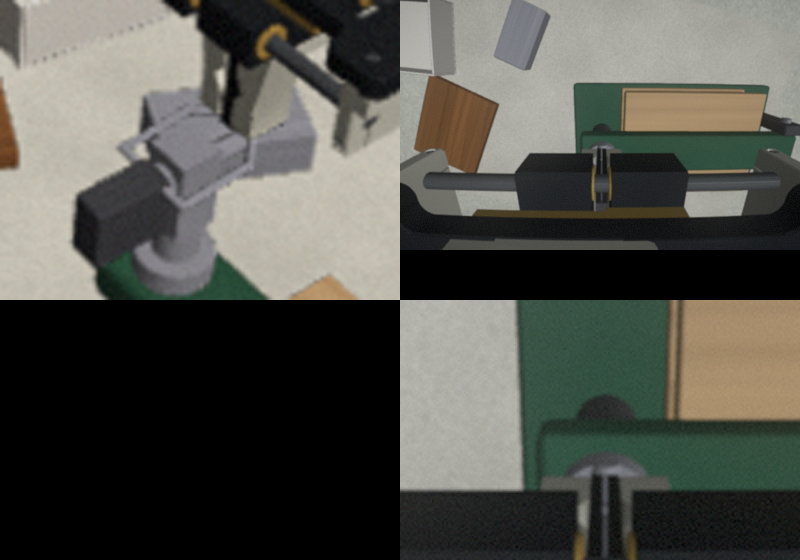

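Call:
servo_tool(
  rows=[
    [[0,0,0.0015],[0,0,0],1],
    [[0,0,0.0015],[0,0,0],1],
    [[0,0,0],[0,0,0],1],
  ],
)

```text
clock: 36.32
tool_pos: [0.6329, -0.0182, 0.1405]
orientation: [-180.0, -0.1, 15.6]
force: [0.8, 0.8, 1.3]
opening: 0.0007
```

Call:
servo_tool(
  rows=[
    [[0,0,0.0008],[0,0,0],1],
    [[0,0,0],[0,0,0],1],
  ],
)

```text
clock: 36.48
tool_pos: [0.6329, -0.0182, 0.1399]
orientation: [-180.0, -0.1, 15.6]
force: [0.6, 0.8, 0.6]
opening: 0.0002
```

Call:
servo_tool(
  rows=[
    [[0,0,0.0005],[0,0,0],1],
    [[0,0,0],[0,0,0],1],
  ],
)

```text
clock: 36.65
tool_pos: [0.633, -0.0182, 0.1395]
orientation: [-180.0, -0.1, 15.6]
force: [1.1, -0.4, 0.9]
opening: 0.0002
```

Call:
servo_tool(
  rows=[
    [[0,0,0.0005],[0,0,0],1],
    [[0,0,0],[0,0,0],1],
  ],
)

```text
clock: 36.82
tool_pos: [0.633, -0.0182, 0.1389]
orientation: [-180.0, -0.1, 15.6]
force: [0.6, 0.4, 1.3]
opening: 0.0003
```

```bash
python3 rr.py 33 -1 172
```

```text
clock 36.82 fingertip in bolt frame mm [ 33.07  -0.91 173.94] rpy [-1.7997e+02 -1.0000e-01  1.5580e+01] F bolt [0.66 0.27 1.3 ] M [ 0.04 -0.22  0.02] op 0.0003
clock 36.8167 tcp [ 0.633  -0.0182  0.1389] rpy [-1.7997e+02 -1.0000e-01  1.5580e+01] j [ 16.   18.6  -9.   -0.  -62.2  89.6] f [0.56 0.44 1.3 ] op 0.0003
shift in tool mm [-0.13  0.11  1.94]
turn units [-0.005 -0.017  0.013]
```

Call:
servo_tool(
  rows=[
    [[0,0,0.0005],[0,0,0],1],
    [[0,0,0],[0,0,0],1],
  ],
)

```text
clock: 36.98
tool_pos: [0.633, -0.0182, 0.1384]
orientation: [-180.0, -0.1, 15.6]
force: [0.8, 0.0, 0.1]
opening: 0.0006
```

Call:
servo_tool(
  rows=[
    [[0,0,0.0005],[0,0,0],1],
    [[0,0,0],[0,0,0],1],
  ],
)

```text
clock: 37.15
tool_pos: [0.6331, -0.0182, 0.138]
orientation: [-180.0, -0.1, 15.6]
force: [0.1, 0.6, 0.3]
opening: 0.0005
```

```bash
python3 rr.py 33 -1 172
```

```text
clock 37.15 fingertip in bolt frame mm [ 33.16  -0.89 172.99] rpy [-1.7997e+02 -1.1000e-01  1.5580e+01] F bolt [0.22 0.59 0.3 ] M [ 0.18 -0.25 -0.01] op 0.0005
clock 37.15 tcp [ 0.6331 -0.0182  0.138 ] rpy [-1.7997e+02 -1.1000e-01  1.5580e+01] j [ 16.   18.7  -9.1  -0.  -62.1  89.6] f [0.06 0.63 0.3 ] op 0.0005
shift in tool mm [-0.23  0.13  0.99]
turn units [-0.005 -0.018  0.013]
```

Call:
servo_tool(
  rows=[
    [[0,0,0.0004],[0,0,0],1],
    [[0,0,0],[0,0,0],1],
  ],
)

```text
clock: 37.32
tool_pos: [0.6331, -0.0182, 0.1377]
orientation: [-180.0, -0.1, 15.6]
force: [1.1, 1.6, 1.8]
opening: 0.0003
```

```bash
python3 rr.py 33 -1 172;python3 q.py g10
```

```text
clock 37.32 fingertip in bolt frame mm [ 33.24  -0.91 172.69] rpy [-1.7997e+02 -1.2000e-01  1.5580e+01] F bolt [1.53 1.22 1.85] M [ 0.22 -0.23 -0.04] op 0.0003
clock 37.3167 tcp [ 0.6331 -0.0182  0.1377] rpy [-1.7997e+02 -1.2000e-01  1.5580e+01] j [ 16.   18.7  -9.1  -0.  -62.1  89.6] f [1.15 1.59 1.85] op 0.0003
shift in tool mm [-0.32  0.11  0.69]
turn units [-0.004 -0.02   0.014]
```

View pics/g10.png

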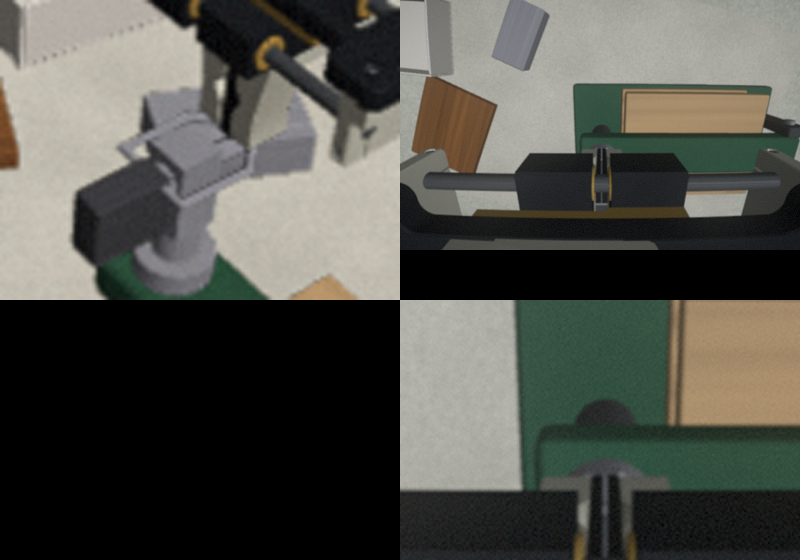

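Call:
servo_tool(
  rows=[
    [[0,0,0.0004],[0,0,0],1],
    [[0,0,0],[0,0,0],1],
  ],
)

```text
clock: 37.58
tool_pos: [0.6333, -0.0182, 0.1374]
orientation: [-180.0, -0.1, 15.6]
force: [1.5, 0.1, 2.9]
opening: 0.0002
```

Call:
servo_tool(
  rows=[
    [[0,0,0.0004],[0,0,0],1],
    [[0,0,0],[0,0,0],1],
  ],
)

```text
clock: 37.75
tool_pos: [0.6333, -0.0181, 0.1371]
orientation: [-180.0, -0.1, 15.6]
force: [0.9, 1.4, 3.0]
opening: 0.0006
```

Call:
servo_tool(
  rows=[
    [[0,0,0.0004],[0,0,0],1],
    [[0,0,0],[0,0,0],1],
  ],
)

```text
clock: 37.92
tool_pos: [0.6334, -0.0181, 0.1367]
orientation: [-180.0, -0.1, 15.6]
force: [1.5, 1.7, 4.8]
opening: 0.0001
```

```bash
python3 rr.py 33 -1 172
```

```text
clock 37.92 fingertip in bolt frame mm [ 33.44  -0.91 171.73] rpy [-1.7998e+02 -1.5000e-01  1.5590e+01] F bolt [1.87 1.21 4.81] M [ 0.47 -0.44 -0.02] op 0.0001
clock 37.9167 tcp [ 0.6334 -0.0181  0.1367] rpy [-1.7998e+02 -1.5000e-01  1.5590e+01] j [ 16.   18.7  -9.2  -0.  -61.9  89.6] f [1.48 1.66 4.81] op 0.0001
shift in tool mm [-0.53  0.11 -0.27]
turn units [-0.004 -0.025  0.014]
```

Call:
servo_tool(
  rows=[
    [[0,0,0.0003],[0,0,0],1],
    [[0,0,0],[0,0,0],1],
    [[0,0,0],[0,0,0],1],
  ],
)

```text
clock: 38.17
tool_pos: [0.6334, -0.0181, 0.1366]
orientation: [-180.0, -0.2, 15.6]
force: [1.4, 1.1, 5.5]
opening: 0.0005
```

```bash
python3 rr.py 33 -1 172
```

```text
clock 38.17 fingertip in bolt frame mm [ 33.48  -0.88 171.58] rpy [-1.7998e+02 -1.6000e-01  1.5590e+01] F bolt [1.62 0.71 5.49] M [ 0.52 -0.43 -0.03] op 0.0005
clock 38.1667 tcp [ 0.6334 -0.0181  0.1366] rpy [-1.7998e+02 -1.6000e-01  1.5590e+01] j [ 16.   18.8  -9.2  -0.  -61.9  89.6] f [1.37 1.11 5.49] op 0.0005
shift in tool mm [-0.58  0.13 -0.42]
turn units [-0.003 -0.026  0.015]
```

Pressed with 5.5 N. I'll lift straight up, clear the view and check.

Call:
servo_tool(
  rows=[
    [[0,0,-0.002],[0,0,0],1],
    [[0,0,-0.005],[0,0,0],1],
    [[0,0,-0.01],[0,0,0],1],
    [[0,0,-0.015],[0,0,0],1],
    [[0,0,-0.015],[0,0,0],1],
    [[-0.005,0,-0.015],[0,0,0],1],
    [[-0.015,0,-0.015],[0,0,0],1],
    [[-0.02,0,-0.015],[0,0,0],1],
    [[-0.02,0,-0.01],[0,0,0],1],
    [[-0.02,0,0],[0,0,0],1],
    [[-0.015,0,0],[0,0,0],1],
    [[0,0,0],[0,0,0],1],
    [[0,0,0],[0,0,0],1],
    [[0,0,0],[0,0,0],1],
  ],
)

```text
clock: 39.33
tool_pos: [0.5414, -0.0439, 0.2383]
orientation: [-180.0, -0.1, 15.6]
force: [-0.2, -0.8, 0.3]
opening: 0.0006
```

```bash
python3 - <<'E'
from rr import *
st()
s=optics.snapshot("side");t=optics.snapshot("top");W=optics.camera_info("wrist");w=optics.snapshot("wrist")
z=np.zeros((600,800,3),np.uint8)
z[:300,:400]=cv2.resize(s[225:300,365:465],(400,300),interpolation=2)
z[:300,400:]=cv2.resize(t[120:195,400:500],(400,300),interpolation=2)
z[300:550,:400]=cv2.resize(w,(400,250))
z[300:,400:]=cv2.resize(w[90:240,230:430],(400,300),interpolation=2)
S=optics.camera_info("side")
P=lambda x,y,zz:R15.apply(np.array([x,y,zz])/1e3)+B
for a in (0,.05,.1,.2):
    print(a,[(((proj(S,P(-18+49*np.cos(a),y,172.5+49*np.sin(a)))[0]-[365,225]+.5)*4).round(0).tolist(),((proj(W,P(-18+49*np.cos(a),y,172.5+49*np.sin(a)))[0]-[230,90])*2+[400,300]).round(0).tolist()) for y in (-8,8)])
print("tip",((proj(S,P(40,0,166))[0]-[365,225]+.5)*4).round(0))
cv2.imwrite("pics/h1.png",z[:,:,::-1]);cv2.imwrite("pics/h1_s.png",cv2.resize(s[225:300,365:465],None,fx=8,fy=8,interpolation=2)[:,:,::-1])
E
```

```text
clock 39.33 fingertip in bolt frame mm [-62.06  -1.25 273.27] rpy [-1.7997e+02 -1.0000e-01  1.5570e+01] F bolt [-0.43 -0.71  0.32] M [-0.14  0.12 -0.02] op 0.0006
0 [([238.0, 127.0], [602.0, 285.0]), ([208.0, 103.0], [560.0, 285.0])]
0.05 [([238.0, 123.0], [602.0, 285.0]), ([209.0, 98.0], [560.0, 285.0])]
0.1 [([239.0, 118.0], [602.0, 285.0]), ([209.0, 93.0], [559.0, 285.0])]
0.2 [([239.0, 109.0], [603.0, 287.0]), ([209.0, 84.0], [559.0, 287.0])]
tip [239. 118.]
```

View pics/h1.png

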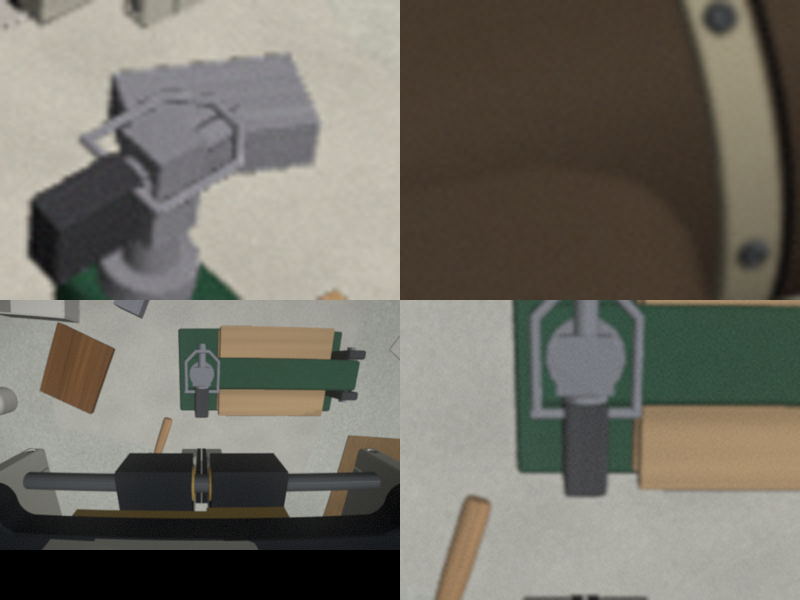

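View pics/h1_s.png

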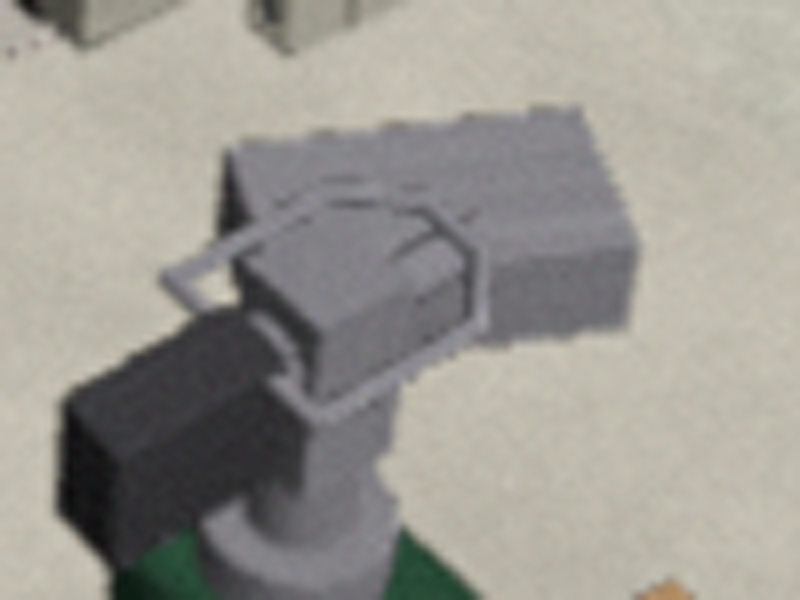

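The ring now encircles the bolt, with the bar by the pin's end. In the side view the bar's near end is at about (239,124), where 0 rad predicts (238,127). I'll check more closely that the head is still home and the bar is down.

Call:
servo_tool(
  rows=[
    [[-0.01,0,0],[0,0.5,0],1],
    [[-0.01,0,0.005],[0,0.8,0],1],
    [[-0.01,0,0.005],[0,0.8,0],1],
    [[-0.01,0,0],[0,0.8,0],1],
    [[0,0,0],[0,0,0],1],
    [[0,0,0],[0,0,0],1],
  ],
)

```text
clock: 39.98
tool_pos: [0.5024, -0.0548, 0.2239]
orientation: [-180.0, -17.5, 15.6]
force: [0.3, 0.4, 1.0]
opening: 0.0006
```

```bash
python3 - <<'E'
from rr import *
st()
W=optics.camera_info("wrist");w=optics.snapshot("wrist")
P=lambda x,y,zz:R15.apply(np.array([x,y,zz])/1e3)+B
c=proj(W,P(0,0,166))[0].astype(int);print(c)
x0,y0=max(c[0]-60,0),max(c[1]-60,0)
z=cv2.resize(w[y0:y0+120,x0:x0+130],None,fx=5,fy=5,interpolation=2)[:600]
pts={"shoulder":P(-11,0,175),"tip":P(40,0,166),"bar a0":P(31,0,172.5),"bar a.1":P(-18+49*np.cos(.1),0,172.5+49*np.sin(.1)),"bolttop c":P(-11,0,180),"boltfar":P(11,0,180)}
for k,v in pts.items(): print(k,((proj(W,v)[0]-[x0,y0]+.5)*5).round(0))
cv2.imwrite("pics/h2.png",z[:,:,::-1])
E
```

```text
clock 39.98 fingertip in bolt frame mm [-112.94   -1.37  257.25] rpy [-179.97  -17.51   15.56] F bolt [0.36 0.29 0.95] M [-0.35  0.98 -0.01] op 0.0006
[320  99]
shoulder [304. 354.]
tip [305.  68.]
bar a0 [305. 104.]
bar a.1 [305.  92.]
bolttop c [304. 345.]
boltfar [304. 207.]
```

View pics/h2.png

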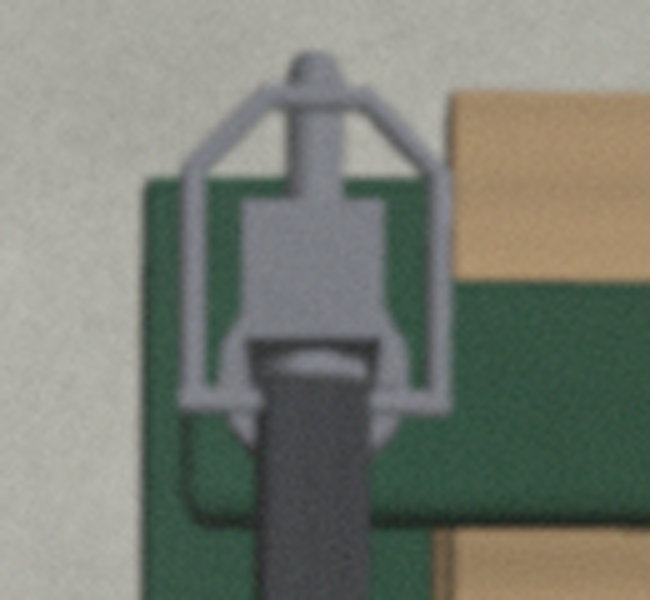

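The close wrist view confirms it. The bar is at row 96, where 0 rad predicts 97 after correcting by the bolt edges. The flange is against the bolt face (row 350, expected 347), and the tip is where it should be when home. The robot touches nothing, so I'm handing in.

```bash
python3 -c "
from plant import ctrl
print(ctrl.close_job())"
```

```text
the job is handed in; nothing more can be done
None
```

The press is locked. The linchpin is through the bolt's cross hole with its head home, and its ring is over the bolt and resting on the pin's end. I handed the job in at about 40 s of the 72 s allowed. It reports no verdict.

**What I did**
- **Grasp:** my first grasp closed on nothing. Both the side and wrist views showed the real fingertips about 35 mm short of the reported TCP. After allowing for that, the second grasp held the head at 17.8 mm opening.
- **Insertion:** the pin met no axial force until the flange touched the bolt. I seated it with about 6 N and no further travel.
- **Ring:** I swung it over with the closed fingers and pressed it down with about 5.5 N. While swinging it, I once dragged the fingertip backward and the force reached about 8 N for a moment, with the ring still up.

**Last checks**
- **Ring:** the bar's picture position matches 0 rad (wrist row 96 against 97 expected). The side view gave 0 to 0.03 rad.
- **Pin:** the flange is at the bolt face to within about 0.5 mm, which is the limit of the measurement, and the tip position agrees with it being home.
- **Arm:** it was clear of everything, about 110 mm back from the bolt.
- **Disagreement:** the fingertip offset contradicts the stated TCP definition, and I found no cause for it.

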